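# Tighten the crossbar's slotted lock screw on a board preheater

### The arm

A 6-joint arm with a two-finger parallel gripper is mounted at the origin on the work surface. World frame = base frame: x ahead of the robot, y to its left, z up, the work surface at z = 0. Lengths are in mm, angles in rad, forces in N, time in s.
With the tool pointing down it reaches from about 275 to 875 mm from the base axis. Payload 12.5 kg.
Tool frame: the origin (TCP) lies between the finger pads; the fingertips stand 25 mm ahead of it and the grasp point (between the pads) lies 6 mm ahead of it; z points along the fingers, x is the direction in which the jaws open and shut, and the axes are right-handed (so a half turn about z gives the same grasp; the last joint's range is limited). The gripper opens to 85 mm and grips with 20 to 120 N. Pads are 22 mm wide; open, the fingers measure 114 mm over their backs; the gripper's body (76 mm by 85 mm) begins 54 mm behind the grasp point. The pads swing forward as they close: fully open they stand 13 mm farther back than shut.
Start: joints at [-1.433, 0.351, 1.652, -0, 1.139, -0.085], TCP at [121.55, -536.386, 256.29] pointing down, gripper open.
Joint ranges: [-2.75, 2.75], [-0.79, 2.1], [0.01, 2.65], [-1.57, 4.71], [0.07, 3.14], [-2.87, 2.87]. Speed limits (rad/s): [2.22, 2.22, 2.79, 3.14, 3.14, 3.14].

### API

Orientations are given as a rotation vector (axis times angle).
In Python, from station import readout, grab_frame, camera_model, order gives the robot as it stands.
- The arm moves only by the tool send_rows, never from a script. Its argument "steps" is a list of rows, each a list of 7 numbers: the shift along the tool's x, y, z each as a share of 150 mm, from -1 to 1, then the turn, a rotation vector about the tool's x, y, z each as a share of 0.5 rad, from -1 to 1, then the closure, from 0 (fully open) to 1 (shut). A call has 1 to 5 rows; each row is the pose to reach, as a shift and turn from the pose commanded when the call began, along the tool's axes at that moment; what a row does not reach only later rows make up. A row lasts 1/12 s, in which the tool goes at most 41.7 mm and 7.16 degrees, less where a joint would pass 70% of its speed; a pose out of reach is approached as far as the arm can. A call with a number of a shift or a turn outside -1 to 1 is refused whole. A call with a gripper value outside its range is refused whole. The fingers move at their own pace and stop on an object; "grip_force" is the grip in N (left out, the last holds). Time passes only in rows, so rows that repeat a pose let the fingers close. It gives the time, the measured TCP pose, the force and the opening at its end, in the units of the state.
- readout.get_state(): the state, without advancing time (a new reading comes with each control period).
- grab_frame(name): name is "scene" or "top"; returns (picture, depth): 480x640x3 uint8, red, green, blue; 480x640 float32, mm along the optical axis (not along the pixel's ray), 0 where there is no reading.
- camera_model(name): a dict with "fx", "fy", "cx", "cy" (pixels), "eye" and "rotation" of the camera in the world. Camera axes: x right, y up, looking along -z (the intrinsics and any distortion apply to the point x, -y, -z); pixel columns grow to the right and rows downward; lengths in mm; the calibration is good to about 2 mm. A picture is of the moment at which its call begins. camera_model takes no time and is no camera call.
- order.hand_in(): hands the job in, once; it reports no verdict.
The state is a dict: "clock": time; "joint_pos": joint angles; "joint_velocities": joint speeds; "joint_torque": joint torques, N m; "tool_pos": TCP position; "orientation": TCP orientation; "force": force on the tool from outside, world axes, zero at the start; "ft_torque": the same for the moment, N m; "opening": opening from 0.0 (shut) to 1.0 (fully open).
Only numpy, scipy, OpenCV 4.12 (cv2) and the standard library are available. Lean on these libraries where they do the work, as an engineer would, in place of code of your own. Each camera call takes 0.05 s, during which the arm holds its last target.

### The job

The slotted lock screw at the right-hand end of the preheater's near crossbar is loose. Take the flat screwdriver out of its rack, rest it lightly on the screw and turn it until the blade drops into the slot, then tighten the screw clockwise until it comes up against its stop, neither pressing nor wrenching hard and with the gripper itself kept off the preheater, and put the screwdriver back upright in the hole it came from. Leave the other things on the bench where they are.

Things in the scene. Friction and masses are not known exactly. Their poses are not given: they have to be found in the camera images.
- preheater: Fixed: heater box under a slotted steel plate (214 x 186 mm, top 62 mm high) and a grey controller box (78 mm high) behind. Origin on the bench under the plate's middle; z up, x from its front edge to the controller, y to its left. Two crossbars along y at x = -52 (near) and +52 mm hold a circuit board; thumb knobs (109 mm high) at y = +73, lock screws at y = -73; the far screw is tight.
- lock_screw_top (a point): Middle of the top of the loose lock screw (with the preheater's axes; it does not show how the slot lies). Steel head 22 mm across, top 92 mm above the bench, one straight slot across its middle, 4.2 mm wide, 5 mm deep. The slot's direction is not measured: it starts between 1.2 rad anticlockwise and 1.45 rad clockwise (from above) of the preheater's x axis.
- lock_screw (a joint): Turn of that screw in rad, growing clockwise from above: 0 is backed off, it starts between 0 and 0.25 and is tight against its hard stop at 1.2. It turns stiffly (0.12 N m, rising to 0.18 N m near the stop), stays where it is left and does not rise or sink.
- screwdriver: Flat screwdriver, 0.11 kg, 160 mm long, standing upright in the rack's middle hole, handle up, turned any way about its axis. Origin at the middle of the blade's tip (5 mm above the bench in the rack); own z along the shaft towards the handle, own x along the blade's width. Blade 14 mm wide (x), 2.2 mm thick (y); round shaft 8 mm.
- driver_handle (a point): Point on the screwdriver's axis, 120 mm from the tip: a good height to grip (same axes). The black hexagonal handle runs from 80 to 158 mm from the tip, 26 mm across flats, one pair of flats square to the screwdriver's own y, the others 60 degrees either way; a cap ends at 160 mm.
- rack: Aluminium tool rack, fixed: top plate 60 x 124 mm (own x, y), top 85 mm above the bench, on 4 mm side walls; open at front and back. Origin on the bench under its middle. Three holes along its own y: the screwdriver's in the middle, small empty ones (11 mm) 40 mm to either side.
- rack_hole (a point): Middle of the screwdriver's hole, at the plate's top (85 mm above the bench). Round hole 20 mm in diameter, 8 mm thick plate, free space below it; the handle's lower end at 80 mm from the tip rests on the plate.
- parts_tray: Grey divided parts tray, 75 x 100 x 22 mm, fixed near the rack. Origin under its middle.
- flux_jar: Small amber jar with a white cap, 42 mm across, 38 mm high, loose. Origin under its middle.
- tweezers: Steel tweezers lying loose on the bench, about 126 mm long, 8 mm high. Origin at mid-length on the underside.
- phone_frame: Aluminium phone mid-frame, 72 x 148 x 7 mm, lying loose. Origin under its middle.
Mind the look-alikes: they are no part of the job. Of the things shaped like the screwdriver, the black one is meant.

How it is judged (in metres and radians):
On the way, in this order (a step that is already met when the one before it is completed fails the run):
1. the blade sits in the slot of the lock screw, at least 3.5 mm below the top of the head, before the screw has been turned past 0.45 rad (z of screwdriver in the frame of lock_screw_top below -0.0035 m and horizontal distance between screwdriver and lock_screw_top below 0.005 m and value of joint lock_screw below 0.45 rad), for 0.1 s.
2. the screw is turned past 1.1 rad with the blade still in its slot (2 mm or more below the top of the head) (value of joint lock_screw above 1.1 rad and z of screwdriver in the frame of lock_screw_top below -0.002 m and horizontal distance between screwdriver and lock_screw_top below 0.006 m), for 0.1 s.
At the end, for the whole second after the job is handed in: The lock screw is turned to its stop (1.1 rad or more of 1.2), and the screwdriver stands at rest in the rack's middle hole: upright within 0.12 rad, tip within 10 mm of the hole's axis, handle down on the plate within 4 mm (value of joint lock_screw above 1.1 rad and horizontal distance between screwdriver and rack_hole below 0.01 m and z of screwdriver in the frame of rack_hole below -0.076 m and angle between screwdriver's own z axis and vertical below 0.12 rad and linear speed of screwdriver below 0.02 m/s); the robot touches nothing.
It fails at once if the screwdriver presses on the preheater or its screw with more than 20 N while the blade is not in the slot (less than 2 mm below the top of the head) (contact force between screwdriver and preheater above 20 N and z of screwdriver in the frame of lock_screw_top above -0.002 m).
It fails at once if the screwdriver presses or wrenches on the preheater or its screw with more than 75 N in all (contact force between screwdriver and preheater above 75 N).
It fails at once if the gripper touches the preheater or its screws (contact force between the fingers and preheater above 1 N).
It fails at once if the jar, the tweezers or the phone frame is moved more than 15 mm (distance of any of flux_jar, tweezers, phone_frame from where it was at the start of the episode above 0.015 m).
It also fails if it takes over 72 s, if anything falls off the work surface, if the arm or the gripper's body presses on something with over 40 N, if the wrist force passes 120 N, or if a joint passes its speed limit or range.

## Working session

There is one attempt and no reset: what is moved stays moved. The work goes in short steps, Python scripts to look and compute and a tool call to move; the robot and the scene stay as the last step left them, time stands still between calls to the robot, and variables do not carry over. Pictures are saved under pics/ and viewed, and the job is handed in when it is done.

Besides the shell and the picture viewer there is one more tool, called after "Request:" in YAML: its name, and indented under it one key for each argument. send_rows: Moves the arm, as the interface text tells. Its arguments: {"type":"object","properties":{"steps":{"type":"array"},"grip_force":{"type":"number"}},"required":["steps"]}

```bash
mkdir -p pics; ls; python3 - <<'E'
from station import readout, grab_frame, camera_model, order
import cv2, numpy as np
print(readout.get_state())
for n in("scene","top"):
    p,d=grab_frame(n); cv2.imwrite(f"pics/{n}0.png",p[:,:,::-1]); np.save(f"pics/{n}0.npy",d); print(camera_model(n))
E
```

```text
pics
{'clock': 0.0, 'joint_pos': array([-1.43259770e+00,  3.51220077e-01,  1.65244237e+00, -9.34838207e-06,
        1.13909391e+00, -8.46040252e-02]), 'joint_velocities': array([ 0.00107831,  0.00047047, -0.00076647,  0.00028684,  0.0007748 ,
       -0.00018996]), 'joint_torque': array([ 3.98948163e-03, -5.06096506e+01, -2.91405523e+01,  1.49227235e-04,
        4.52731299e-03,  1.47810886e-05]), 'tool_pos': array([ 121.50824213, -536.093563  ,  255.76030745]), 'orientation': array([-2.45401433e+00,  1.96021066e+00,  1.33554391e-03]), 'force': array([-0.01133997,  0.80057997, -0.2509738 ]), 'ft_torque': array([ 0.02508554, -0.02430224,  0.00088214]), 'opening': 0.9994750168670278}
{'fx': 450.3177965517188, 'fy': 450.3177965517188, 'cx': 313.68539470003094, 'cy': 240.45529872663906, 'eye': array([1040.16385129,  -44.87864242,  666.8611189 ]), 'rotation': array([0.63647138, 0.5034243 , 1.23596157])}
{'fx': 579.3475569444156, 'fy': 579.3475569444156, 'cx': 324.8389745833032, 'cy': 244.480234745877, 'eye': array([ 473.99418401,   99.59867573, 1033.06554813]), 'rotation': array([-0.00591783, -0.04706831, -1.57702942])}
```

View pics/scene0.png

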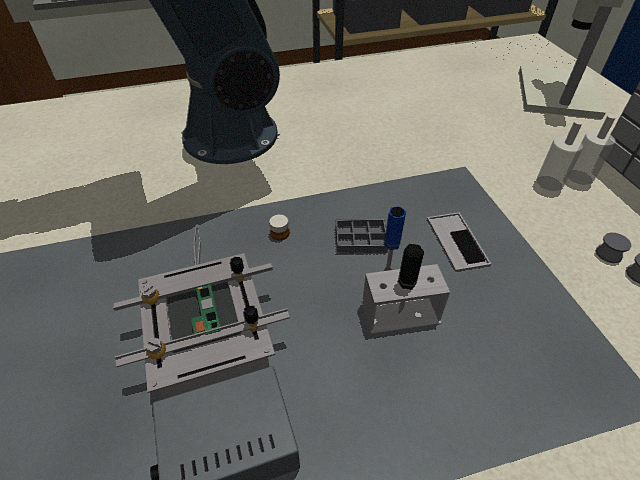

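View pics/top0.png

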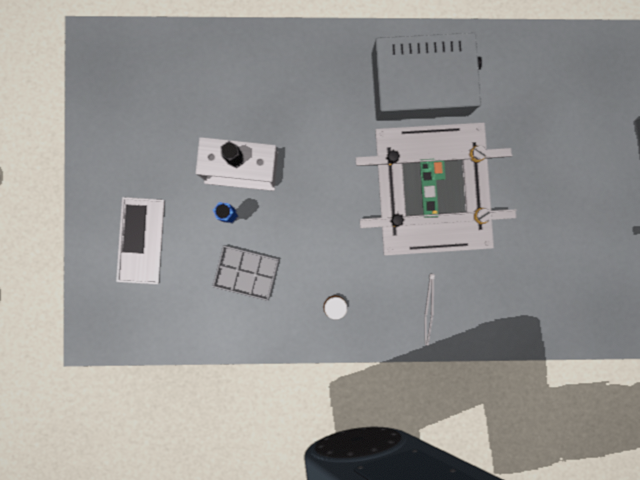

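The top view has two candidates shaped like the screwdriver: black in the rack's middle hole (232,154), and blue standing on its own at (225,212). The black one in the rack matches the description. The near-right lock screw is at about (481,216), and the far one is at (475,156). I'll enlarge both.

```bash
cat > h.py <<'E'
import numpy as np, cv2
from scipy.spatial.transform import Rotation as R
from station import readout, grab_frame, camera_model, order
def rays(n,u,v):
    m=camera_model(n); return m, np.stack([(u-m['cx'])/m['fx'],-(v-m['cy'])/m['fy'],-np.ones_like(u*1.)],-1)
def deproj(n,u,v,d):
    m,r=rays(n,np.asarray(u,float),np.asarray(v,float)); return m['eye']+R.from_rotvec(m['rotation']).apply((r*np.asarray(d)[...,None]).reshape(-1,3)).reshape(r.shape)
def atz(n,u,v,z):
    m,r=rays(n,np.asarray(u,float),np.asarray(v,float)); w=R.from_rotvec(m['rotation']).apply(r.reshape(-1,3)); return m['eye']+w*((z-m['eye'][2])/w[:,2])[:,None]
def proj(n,P):
    m=camera_model(n); c=R.from_rotvec(m['rotation']).inv().apply(np.atleast_2d(P)-m['eye'])
    return np.stack([m['cx']+m['fx']*c[:,0]/-c[:,2], m['cy']-m['fy']*c[:,1]/-c[:,2]],-1)
def cloud(n,d):
    v,u=np.mgrid[0:480,0:640]; P=deproj(n,u,v,d); P[d<=0]=np.nan; return P
E
python3 - <<'E'
from h import *
t=cv2.imread('pics/top0.png'); s=cv2.imread('pics/scene0.png')
def crop(i,x,y,w,h,k): return cv2.resize(i[y:y+h,x:x+w],None,fx=k,fy=k,interpolation=cv2.INTER_CUBIC)
a=crop(t,456,196,50,40,8); b=crop(s,135,335,50,40,8); c=crop(t,190,130,100,80,4); e=crop(s,360,230,100,80,4)
cv2.imwrite('pics/c1.png',np.vstack([np.hstack([a,b]),np.hstack([c,e])])[:600])
d=np.load('pics/top0.npy'); P=cloud('top',d)
np.set_printoptions(precision=1,suppress=True)
for nm,(u,v) in dict(screw=(481,216),far=(475,156),knob=(397,220),knobf=(393,157),drv=(232,154),rack=(210,150),rackr=(265,170),blue=(225,212),jar=(335,307)).items(): print(nm,P[v,u])
E
```

```text
screw [ 544.2 -191.1   86. ]
far [ 642.7 -180.5   92.6]
knob [536.7 -47.8 108.7]
knobf [638.4 -42.5 108.4]
drv [633.3 208.6 163.4]
rack [654.7 254.6  82.9]
rackr [621.4 164.8  84.5]
blue [546.4 219.7 160.2]
jar [392.7  49.4  39.9]
```

View pics/c1.png

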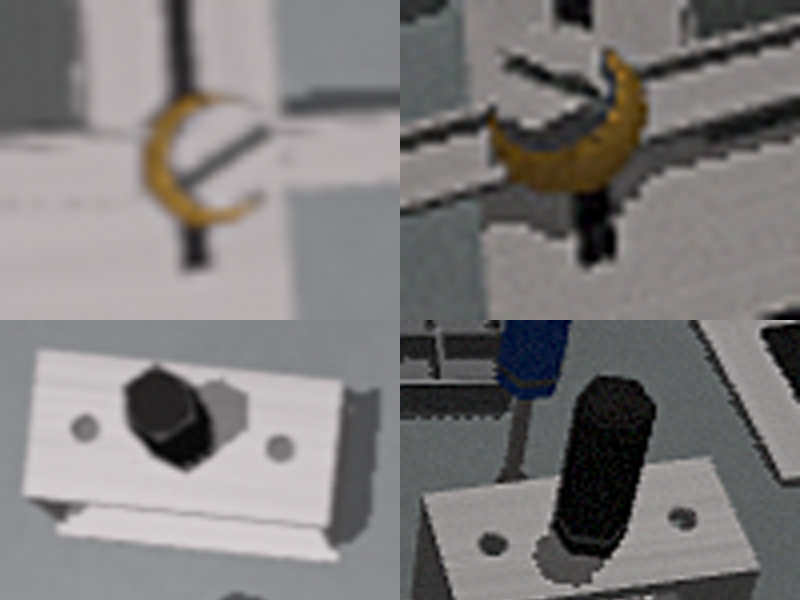

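The crops confirm it. The black hexagonal handle stands in the rack's middle hole, between the small empty ones. The screw shows a visible slot running from about (479,219) to (489.5,212) in the top image, with a brass crescent around it. Next I'll measure from both depth images.

```bash
python3 - <<'E'
from h import *
np.set_printoptions(precision=1,suppress=True)
import numpy as np
C={n:cloud(n,np.load(f'pics/{n}0.npy')) for n in('top','scene')}
def sel(P,x0,x1,y0,y1,z0,z1):
    with np.errstate(all='ignore'):
        return (P[...,0]>x0)&(P[...,0]<x1)&(P[...,1]>y0)&(P[...,1]<y1)&(P[...,2]>z0)&(P[...,2]<z1)
for n,P in C.items():
    print(n)
    q=P[sel(P,580,700,110,320,78,92)]; r=cv2.minAreaRect(q[:,:2].astype(np.float32)); print(' rack',len(q),np.median(q[:,2]),r)
    q=P[sel(P,600,680,150,260,156,168)]; print(' black cap',len(q),np.median(q,0),cv2.minEnclosingCircle(q[:,:2].astype(np.float32)))
    q=P[sel(P,500,600,180,260,154,168)]; print(' blue cap',len(q),np.median(q,0) if len(q) else '')
    for nm,(x,y,z) in dict(knob=(537,-48,109),knobf=(638,-42.5,109)).items():
        q=P[sel(P,x-20,x+20,y-20,y+20,104,114)]; print(' ',nm,len(q),np.median(q,0),cv2.minEnclosingCircle(q[:,:2].astype(np.float32)))
    for nm,(x,y) in dict(screw=(544,-195),screwf=(645,-187)).items():
        q=P[sel(P,x-25,x+25,y-25,y+25,88,97)]; print(' ',nm,len(q),np.median(q,0),cv2.minEnclosingCircle(q[:,:2].astype(np.float32)))
P=C['top']; print('slot',atz('top',np.array([479.1,489.6,484.3]),np.array([218.9,211.8,215.4]),92))
print(P[205:228,472:498,2].round(0).astype(int) if 0 else '')
np.set_printoptions(linewidth=250)
print(np.nan_to_num(P[205:228,472:498,2]).round().astype(int))
print('sceneslot', deproj('scene',[150,156,162],[343,346,349],np.load('pics/scene0.npy')[[343,346,349],[150,156,162]]))
E
```

```text
top
 rack 2321 84.78421950166046 ((639.2203979492188, 213.76116943359375), (124.66534423828125, 60.886863708496094), 83.8715591430664)
 black cap 273 [638.9 213.1 163.8] ((639.169189453125, 213.4783935546875), 14.896476745605469)
 blue cap 264 [548.1 224.4 159. ]
  knob 115 [536.8 -48.  108.4] ((537.2217407226562, -48.39768981933594), 10.21168327331543)
  knobf 113 [640.3 -42.4 108.4] ((640.5651245117188, -42.577274322509766), 10.049581527709961)
  screw 128 [ 545.6 -193.9   91.4] ((546.1585083007812, -194.29110717773438), 11.347404479980469)
  screwf 130 [ 649.3 -187.4   92. ] ((649.0507202148438, -187.83326721191406), 11.138556480407715)
scene
 rack 2073 84.34448914840732 ((638.31005859375, 212.48239135742188), (124.50399017333984, 62.727291107177734), 84.01959228515625)
 black cap 245 [641.6 210.8 163.6] ((639.1160888671875, 212.78680419921875), 15.309212684631348)
 blue cap 171 [550.8 221.9 158.5]
  knob 94 [538.7 -49.6 107.9] ((536.76953125, -49.72637176513672), 10.486876487731934)
  knobf 125 [642.2 -43.6 108. ] ((640.28466796875, -43.01446533203125), 11.375115394592285)
  scre
[... 1512 characters left out ...]
 91 93 91 93 93 92 92 61 62  3 -4  1  3 -1  2  0]
 [62 62 65 76 77 81 82 81 85 90 91 94 92 93 91 79 60 64 62  3  2  3  2  2  0  2]
 [63 59 63 63 77  0 79 81 82 85 82 81 82 81 81 65 61 64 61  5  1  0  2  2  0  4]
 [64 63 63 64 61 64 77 79 83 81 81 81 80 61 64 61 63 61 62  4  0 -1  3 -1  0  0]
 [64 62 64 64 63 61 62 62 61 63 66 64 64 61 63 64 61 61 62 61  1 -4  3 -4  0  2]
 [64 63 62 59 63 62  0 64 63 61 63 62 60 63 60 64 63 63 59 62  1  1  2  1  1 -1]
 [59 63 65 61 60 60 64 66 60 64 61 64 62 58 63 65 62 60 59 63  0 -1 -1  3  1  0]
 [63 61 60 58 62 64 63 65 64 61 62 63 62 62 63 64 62 65 58 63  1  4  3 -1 -4  4]]
sceneslot [[ 643.4 -193.8   87. ]
 [ 651.7 -185.1   88.2]
 [ 654.3 -178.5   81.1]]
```

```bash
python3 - <<'E'
from h import *
t=cv2.imread('pics/top0.png'); s=cv2.imread('pics/scene0.png')
def crop(i,x,y,w,h,k): return cv2.resize(i[y:y+h,x:x+w],None,fx=k,fy=k,interpolation=cv2.INTER_CUBIC)
def br(i,g=2.5): return np.clip(i.astype(float)*g,0,255).astype(np.uint8)
a=br(crop(t,215,135,40,40,10),4); c=br(crop(s,360,260,100,100,4),1.8); 
cv2.imwrite('pics/c2.png',np.hstack([a,c]))
# hex fit by silhouette: top-view mask dark pixels projected at z=165 around cap
d=np.load('pics/top0.npy'); P=cloud('top',d)
m=(P[...,2]>157)&(P[...,0]>600)&(P[...,0]<680)&(P[...,1]>150)&(P[...,1]<260)
v,u=np.nonzero(m); Q=atz('top',u,v,163.5)[:,:2]; c=Q.mean(0); print('cap c',c,len(Q))
# hull orientation: support width vs angle
for a in range(0,180,10):
    n=np.array([np.cos(np.radians(a)),np.sin(np.radians(a))]); p=Q@n; print(a,round(p.max()-p.min(),1),end='; ')
# slot fit: dark pixels in head
g=cv2.cvtColor(t,cv2.COLOR_BGR2GRAY).astype(float)
vv,uu=np.mgrid[205:228,472:498]; W=atz('top',uu.ravel(),vv.ravel(),92)[:,:2]; gg=g[205:228,472:498].ravel()
r=np.linalg.norm(W-[545.5,-194.7],axis=1); hsv=cv2.cvtColor(t,cv2.COLOR_BGR2HSV)[205:228,472:498].reshape(-1,3)
k=(r<9.5)&(hsv[:,1]<90); w=np.clip(np.median(gg[k])-15-gg[k],0,None); mu=(W[k]*w[:,None]).sum(0)/w.sum()
C=((W[k]-mu).T*w)@(W[k]-mu)/w.sum(); e,V=np.linalg.eigh(C); print('\nslot mid',mu,'ang',np.arctan2(V[1,1],V[0,1]),np.sqrt(e))
E
```

```text
cap c [638.76099205 213.40980511] 272
0 28.6; 10 29.2; 20 28.9; 30 27.8; 40 27.8; 50 29.3; 60 30.0; 70 29.9; 80 28.8; 90 26.9; 100 26.6; 110 28.2; 120 29.0; 130 29.0; 140 28.1; 150 26.3; 160 26.5; 170 28.0; 
slot mid [ 545.47119701 -194.39469682] ang 2.131706082232551 [1.61724219 5.45557127]
```

View pics/c2.png

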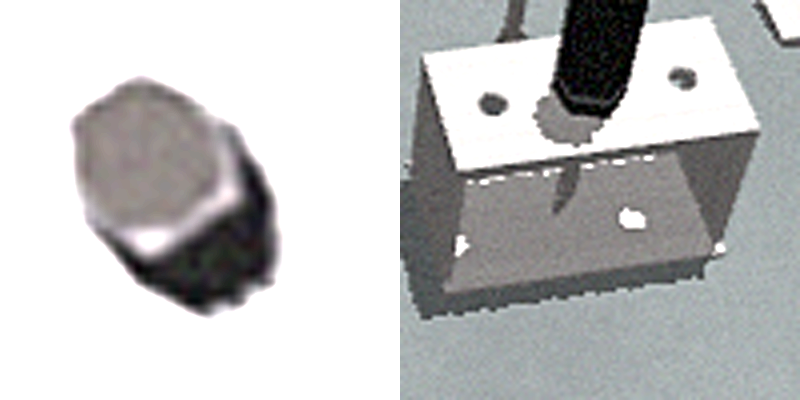

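```bash
python3 - <<'E'
from h import *
s=cv2.imread('pics/scene0.png')
p=proj('scene',[[639,213.2,z] for z in (5,15,30,60,85,165)]);print(p.round(1))
c=cv2.resize(s[290:330,385:425],None,fx=14,fy=14,interpolation=cv2.INTER_CUBIC); cv2.imwrite('pics/c3.png',np.clip(c*2.2,0,255).astype(np.uint8))
st=readout.get_state(); print(R.from_rotvec(st['orientation']).as_matrix().round(3))
E
```

```text
[[400.6 310.5]
 [401.4 307.3]
 [402.5 302.2]
 [404.8 291.6]
 [406.9 282.4]
 [414.3 249.3]]
[[ 0.221 -0.975 -0.   ]
 [-0.975 -0.221  0.001]
 [-0.001 -0.    -1.   ]]
```

View pics/c3.png

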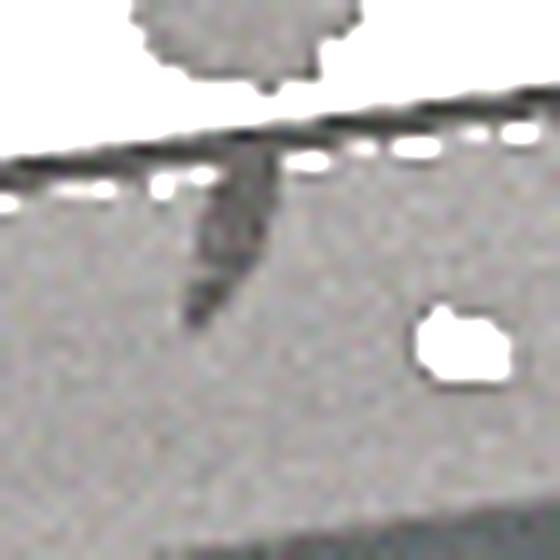

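```bash
python3 - <<'E'
from h import *
for a in (125,5,65):
    n=np.array([np.cos(np.radians(a)),np.sin(np.radians(a)),0])*7
    for z in (5,15):
        p=proj('scene',[np.array([638.8,213.2,z])+k*n for k in(-1,1)]); print(a,z,((p-[385,290])*14).round().tolist())
E
```

```text
125 5 [[188.0, 322.0], [248.0, 251.0]]
125 15 [[198.0, 276.0], [259.0, 204.0]]
5 5 [[192.0, 243.0], [244.0, 330.0]]
5 15 [[202.0, 197.0], [255.0, 284.0]]
65 5 [[162.0, 279.0], [275.0, 294.0]]
65 15 [[172.0, 233.0], [285.0, 248.0]]
```

The blade's lower edge in the crop runs from (190,325) to (255,255). That matches a blade direction of 125° in the world, so flats are at 35/95/155°, which agrees with the cap widths. The slot lies at 122°, so a grip with the jaws along 35° needs almost no re-turning. I'll move over the rack now.

```bash
cat >> h.py <<'E'
def plan(x,y,z,yaw_deg,k=1.0):
    """shares from the measured pose to a tool-down target; k=fraction"""
    st=readout.get_state(); T=R.from_rotvec(st['orientation']); c,s=np.cos(np.radians(yaw_deg)),np.sin(np.radians(yaw_deg))
    G=R.from_matrix(np.array([[c,s,0],[s,-c,0],[0,0,-1]]))
    d=T.inv().apply(np.array([x,y,z])-st['tool_pos'])*k; w=(T.inv()*G).as_rotvec()*k
    M=T.as_matrix()
    print('t',round(st['clock'],2),'tcp',st['tool_pos'].round(2),'yaw',np.degrees(np.arctan2(M[1,0],M[0,0])).round(2),'tilt',np.degrees(np.arccos(-M[2,2])).round(2),'F',st['force'].round(1),'Tq',st['ft_torque'].round(3),'open',round(st['opening'],3),'J',st['joint_pos'].round(2))
    print('mm',d.round(2),'rad',w.round(4)); print('shares',(d/150).round(4),(w/.5).round(4))
E
python3 - <<'E'
from h import *
plan(639,213.2,256,35,.2)
E
```

```text
t 0.1 tcp [ 121.5  -536.12  255.8 ] yaw -77.24 tilt 0.06 F [-0.4  0.5  0.5] Tq [ 0.022  0.043 -0.076] open 0.999 J [-1.43  0.35  1.65  0.    1.14 -0.08]
mm [-1.2330e+02 -1.3405e+02  1.1000e-01] rad [-2.000e-04  1.000e-04 -3.918e-01]
shares [-8.220e-01 -8.937e-01  7.000e-04] [-5.000e-04  3.000e-04 -7.836e-01]
```

Request:
send_rows:
  steps:
    - [-0.82,-0.89,0,0,0,-0.78,0]
    - [-0.82,-0.89,0,0,0,-0.78,0]
    - [-0.82,-0.89,0,0,0,-0.78,0]
    - [-0.82,-0.89,0,0,0,-0.78,0]
    - [-0.82,-0.89,0,0,0,-0.78,0]

```text
clock: 0.52
tool_pos: [226.0, -383.2, 256.0]
orientation: [-2.789, 1.443, 0.001]
force: [-0.1, -0.5, 0.0]
opening: 1.001
```

```bash
python3 -c "
from h import *
plan(639,213.2,256,35,.25)"
```

```text
t 0.52 tcp [ 226.03 -383.17  255.98] yaw -54.7 tilt 0.1 F [-0.1 -0.5  0. ] Tq [ 0.034  0.011 -0.017] open 1.001 J [-1.14  0.16  1.91  0.    1.08 -0.19]
mm [ -62.03 -170.41    0.26] rad [-5.000e-04  1.000e-04 -3.914e-01]
shares [-0.4135 -1.1361  0.0017] [-1.000e-03  2.000e-04 -7.828e-01]
```

Request:
send_rows:
  steps:
    - [-0.4,-0.99,0,0,0,-0.8,0]
    - [-0.4,-0.99,0,0,0,-0.8,0]
    - [-0.4,-0.99,0,0,0,-0.8,0]
    - [-0.4,-0.99,0,0,0,-0.8,0]
    - [-0.4,-0.99,0,0,0,-0.8,0]

```text
clock: 0.93
tool_pos: [313.4, -248.3, 256.2]
orientation: [-3.021, 0.855, 0.0]
force: [0.4, -1.7, -0.5]
opening: 1.002
```

```bash
python3 -c "
from h import *
plan(639,213.2,256,35,.34)"
```

```text
t 0.93 tcp [ 313.35 -248.26  256.16] yaw -31.62 tilt 0.08 F [ 0.4 -1.7 -0.5] Tq [0.011 0.029 0.011] open 1.002 J [-0.79  0.07  2.01  0.    1.06 -0.24]
mm [  12.04 -191.65    0.28] rad [-5.000e-04 -1.000e-04 -3.953e-01]
shares [ 0.0803 -1.2777  0.0019] [-1.000e-03 -1.000e-04 -7.906e-01]
```

Request:
send_rows:
  steps:
    - [0.06,-1,0,0,0,-0.8,0]
    - [0.06,-1,0,0,0,-0.8,0]
    - [0.06,-1,0,0,0,-0.8,0]
    - [0.06,-1,0,0,0,-0.8,0]

```text
clock: 1.27
tool_pos: [399.8, -127.5, 256.3]
orientation: [-3.132, 0.236, -0.0]
force: [-0.3, -1.0, 0.2]
opening: 0.999
```

```bash
python3 -c "
from h import *
plan(639,213.2,256,35,.34)"
```

```text
t 1.27 tcp [ 399.77 -127.55  256.27] yaw -8.6 tilt 0.03 F [-0.3 -1.   0.2] Tq [-0.    -0.024 -0.027] open 0.999 J [-0.42  0.11  1.97  0.    1.07 -0.27]
mm [  63.09 -126.72    0.16] rad [-1.000e-04 -1.000e-04 -2.587e-01]
shares [ 0.4206 -0.8448  0.001 ] [-2.000e-04 -2.000e-04 -5.175e-01]
```

Request:
send_rows:
  steps:
    - [0.49,-1,0,0,0,-0.6,0]
    - [0.49,-1,0,0,0,-0.6,0]
    - [0.49,-1,0,0,0,-0.6,0]
    - [0.49,-1,0,0,0,-0.6,0]
    - [0.49,-1,0,0,0,-0.6,0]

```text
clock: 1.68
tool_pos: [497.4, 11.0, 256.1]
orientation: [-3.132, -0.229, -0.002]
force: [0.2, -0.6, 0.2]
opening: 1.001
```

```bash
python3 -c "
from h import *
plan(639,213.2,256,35,.5)"
```

```text
t 1.68 tcp [497.41  11.02 256.05] yaw 8.35 tilt 0.09 F [ 0.2 -0.6  0.2] Tq [ 0.006 -0.046  0.039] open 1.001 J [-0.07  0.26  1.78  0.    1.1  -0.22]
mm [ 84.73 -89.73   0.21] rad [-0.0003 -0.0007 -0.2326]
shares [ 0.5648 -0.5982  0.0014] [-0.0006 -0.0014 -0.4651]
```

Request:
send_rows:
  steps:
    - [0.8,-0.85,0,0,0,-0.65,0]
    - [0.8,-0.85,0,0,0,-0.65,0]
    - [0.8,-0.85,0,0,0,-0.65,0]
    - [0.8,-0.85,0,0,0,-0.65,0]
    - [0.8,-0.85,0,0,0,-0.65,0]

```text
clock: 2.1
tool_pos: [597.5, 153.6, 255.5]
orientation: [-3.055, -0.73, -0.001]
force: [1.2, -1.0, -1.1]
opening: 0.994
```

```bash
python3 -c "
from h import *
plan(638.8,213.2,256,35)"
```

```text
t 2.1 tcp [597.52 153.59 255.55] yaw 26.89 tilt 0.06 F [ 1.2 -1.  -1.1] Tq [ 0.013 -0.01  -0.017] open 0.994 J [ 0.18  0.47  1.47  0.    1.2  -0.29]
mm [ 63.78 -34.49  -0.39] rad [-0.0005 -0.0008 -0.1415]
shares [ 0.4252 -0.23   -0.0026] [-0.0011 -0.0016 -0.283 ]
```

Request:
send_rows:
  steps:
    - [0.42,-0.225,0,0,0,-0.28,0]
    - [0.42,-0.225,0,0,0,-0.28,0]
    - [0.42,-0.225,0,0,0,-0.28,0]
    - [0.42,-0.225,0,0,0,-0.28,0]

```text
clock: 2.43
tool_pos: [636.7, 208.6, 255.2]
orientation: [2.998, 0.94, -0.002]
force: [0.3, 0.5, -0.3]
opening: 0.999
```

```bash
python3 - <<'E'
from h import *
p,d=grab_frame('scene'); cv2.imwrite('pics/s1.png',p[:,:,::-1])
plan(638.8,213.2,130,35)
E
```

```text
t 2.48 tcp [636.31 207.73 255.51] yaw 34.75 tilt 0.09 F [-0.6 -0.4 -0.9] Tq [-0.082  0.015  0.004] open 0.999 J [ 0.25  0.57  1.31 -0.    1.26 -0.36]
mm [  5.35  -3.04 125.5 ] rad [-0.0003  0.0015 -0.0044]
shares [ 0.0357 -0.0203  0.8367] [-0.0006  0.003  -0.0087]
```

View pics/s1.png

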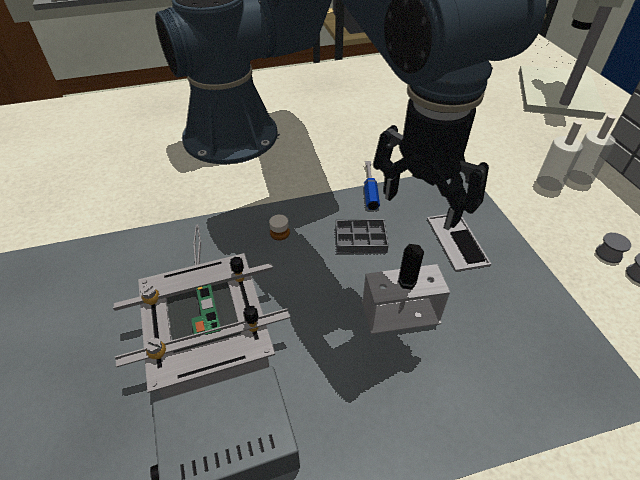

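The picture shows the gripper above the rack. The blue look-alike, first seen standing near (396,228), now lies on the bench at (371,190). My fingertips never went below about 230 mm and it is about 160 mm tall, so it looks as if it toppled by itself. I'll keep watching it. Now I'll descend straight onto the black handle.

Request:
send_rows:
  steps:
    - [0.035,-0.02,0.2,0,0,-0.009,0]
    - [0.035,-0.02,0.4,0,0,-0.009,0]
    - [0.035,-0.02,0.6,0,0,-0.009,0]
    - [0.035,-0.02,0.6,0,0,-0.009,0]
    - [0.035,-0.02,0.6,0,0,-0.009,0]

```text
clock: 2.9
tool_pos: [638.6, 212.5, 166.0]
orientation: [-2.997, -0.944, 0.004]
force: [-0.7, -0.5, 1.1]
opening: 0.998
```

```bash
python3 - <<'E'
from h import *
p,d=grab_frame('scene'); cv2.imwrite('pics/s2.png',p[:,:,::-1])
p,d=grab_frame('top'); cv2.imwrite('pics/t2.png',p[:,:,::-1])
plan(638.8,213.2,131,35)
E
```

```text
t 3.0 tcp [639.99 213.33 168.71] yaw 34.99 tilt 0.16 F [-0.6  0.9 -0.3] Tq [ 0.009 -0.082  0.032] open 0.999 J [ 0.25  0.66  1.38 -0.    1.1  -0.36]
mm [-1.15 -0.62 37.71] rad [ 0.001  -0.0026 -0.0002]
shares [-0.0076 -0.0041  0.2514] [ 0.002  -0.0051 -0.0004]
```

View pics/s2.png

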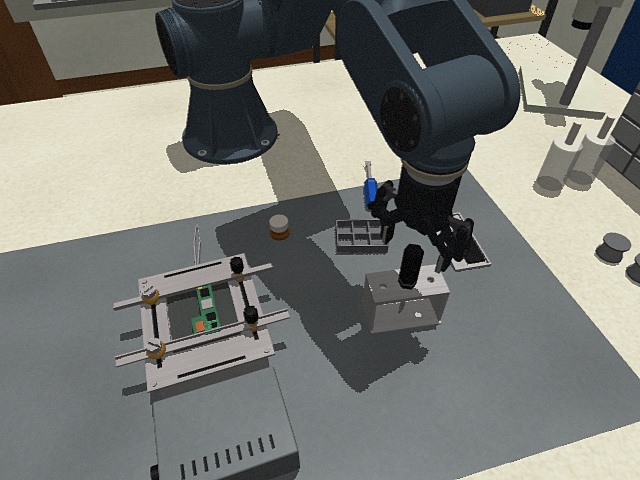

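View pics/t2.png

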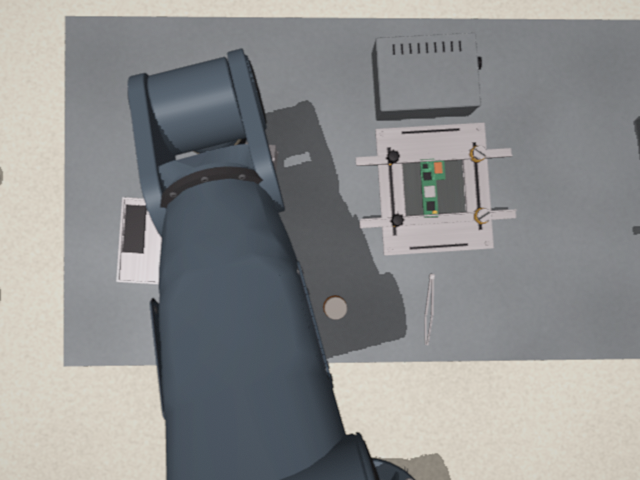

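The fingers straddle the black handle (tips at about (385,240) and (445,268), handle at (411,262)). I'll continue down to the grip height.

Request:
send_rows:
  steps:
    - [-0.006,-0.004,0.13,0,-0.005,0,0]
    - [-0.006,-0.004,0.25,0,-0.005,0,0]
    - [-0.006,-0.004,0.25,0,-0.005,0,0]
    - [-0.006,-0.004,0.25,0,-0.005,0,0]

```text
clock: 3.33
tool_pos: [638.5, 213.6, 130.3]
orientation: [2.995, 0.945, -0.002]
force: [0.6, 0.3, 0.4]
opening: 1.002
```

```bash
python3 - <<'E'
from h import *
plan(638.8,213.2,131,35)
E
```

```text
t 3.33 tcp [638.52 213.63 130.29] yaw 35.02 tilt 0.09 F [0.6 0.3 0.4] Tq [-0.001 -0.005 -0.024] open 1.002 J [ 0.25  0.71  1.4  -0.    1.04 -0.36]
mm [-0.02  0.51 -0.71] rad [0.0004 0.0015 0.0003]
shares [-0.0002  0.0034 -0.0048] [0.0007 0.003  0.0007]
```

Clean descent, no force. Closing the gripper at a moderate 60 N.

Request:
send_rows:
  steps:
    - [0,0,0,0,0,0,0.4]
    - [0,0,0,0,0,0,0.7]
    - [0,0,0,0,0,0,1]
    - [0,0,0,0,0,0,1]
    - [0,0,0,0,0,0,1]
  grip_force: 60

```text
clock: 3.75
tool_pos: [638.3, 213.8, 129.3]
orientation: [2.995, 0.945, -0.003]
force: [-0.6, -0.6, 15.2]
opening: 0.302
```

Request:
send_rows:
  steps:
    - [0,0,0,0,0,0,1]
    - [0,0,0,0,0,0,1]
    - [0,0,0,0,0,0,1]
    - [0,0,0,0,0,0,1]
    - [0,0,0,0,0,0,1]

```text
clock: 4.17
tool_pos: [638.3, 213.8, 129.4]
orientation: [2.995, 0.945, -0.003]
force: [-1.7, -0.3, 6.0]
opening: 0.297
```

```bash
python3 - <<'E'
from h import *
plan(638.8,213.2,240,35)
E
```

```text
t 4.17 tcp [638.34 213.83 129.43] yaw 35.04 tilt 0.1 F [-1.7 -0.3  6. ] Tq [-0.07   0.234 -0.019] open 0.297 J [ 0.25  0.71  1.4  -0.    1.03 -0.36]
mm [  -0.19    0.81 -110.57] rad [0.0003 0.0018 0.0007]
shares [-0.0013  0.0054 -0.7372] [0.0005 0.0036 0.0013]
```

The opening of 0.297 (25 mm) means the handle is held across its flats. The tip is 124.4 mm below the TCP. Lifting now.

Request:
send_rows:
  steps:
    - [0,0,-0.1,0,0,0,1]
    - [0,0,-0.3,0,0,0,1]
    - [0,0,-0.5,0,0,0,1]
    - [0,0,-0.7,0,0,0,1]
    - [0,0,-0.87,0,0,0,1]

```text
clock: 4.58
tool_pos: [638.4, 213.9, 261.1]
orientation: [2.995, 0.945, -0.003]
force: [0.1, 0.0, -2.0]
opening: 0.296
```

Request:
send_rows:
  steps:
    - [0,0,0,0,0,0,1]
    - [0,0,0,0,0,0,1]

```text
clock: 4.75
tool_pos: [638.6, 214.0, 260.3]
orientation: [2.995, 0.945, -0.001]
force: [-0.2, 0.8, -2.2]
opening: 0.297
```

```bash
python3 - <<'E'
from h import *
plan(545.5,-194.9,260,35,.34)
p,d=grab_frame('scene'); cv2.imwrite('pics/s3.png',p[:,:,::-1]);np.save('pics/s3.npy',d)
cv2.imwrite('pics/s3c.png',np.clip(2.0*cv2.resize(p[130:330,330:480,::-1],None,fx=3,fy=3,interpolation=cv2.INTER_CUBIC),0,255).astype(np.uint8))
st=readout.get_state();t=st['tool_pos'];print(proj('scene',[t-[0,0,124.4],t-[0,0,44.4]]))
E
```

```text
t 4.75 tcp [638.64 214.03 260.3 ] yaw 35.04 tilt 0.05 F [-0.2  0.8 -2.2] Tq [ 0.001 -0.017  0.016] open 0.297 J [ 0.25  0.58  1.29 -0.    1.27 -0.36]
mm [-105.75   95.66    0.23] rad [0.0002 0.0002 0.0002]
shares [-0.705   0.6377  0.0015] [0.0005 0.0004 0.0005]
[[411.45503946 262.19419571]
 [419.63134923 225.5303339 ]]
```

View pics/s3c.png

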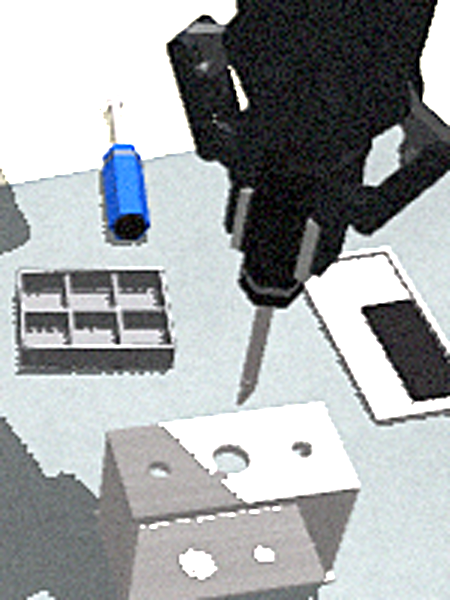

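The lifted driver hangs straight in the jaws, with its tip at (411,264) against a predicted (411.5,262). The middle hole is at (407,283). Carrying it to the screw.

Request:
send_rows:
  steps:
    - [-0.2,0.18,0,0,0,0,1]
    - [-0.4,0.36,0,0,0,0,1]
    - [-0.6,0.54,0,0,0,0,1]
    - [-0.8,0.72,0,0,0,0,1]
    - [-0.95,0.86,0,0,0,0,1]

```text
clock: 5.22
tool_pos: [594.1, 24.0, 257.7]
orientation: [-2.996, -0.945, 0.009]
force: [0.2, 0.3, -1.6]
opening: 0.298
```

Request:
send_rows:
  steps:
    - [-0.2,0.18,0,0,0,0,1]
    - [-0.4,0.36,0,0,0,0,1]
    - [-0.6,0.54,0,0,0,0,1]
    - [-0.75,0.67,0,0,0,0,1]
    - [-0.85,0.76,0,0,0,0,1]

```text
clock: 5.63
tool_pos: [555.2, -142.6, 258.1]
orientation: [-2.996, -0.943, 0.008]
force: [-0.6, -0.3, -0.8]
opening: 0.297
```

```bash
python3 - <<'E'
from h import *
print('hole scene',atz('scene',np.array([407.]),np.array([282.7]),85))
plan(545.5,-194.9,260,35)
E
```

```text
hole scene [[639.67057606 213.06715025  85.        ]]
t 5.63 tcp [ 555.2  -142.55  258.13] yaw 34.93 tilt 0.3 F [-0.6 -0.3 -0.8] Tq [-0.    -0.037  0.037] open 0.297 J [-0.33  0.39  1.59 -0.    1.17 -0.94]
mm [-37.93  37.36  -1.77] rad [-0.0023  0.0046 -0.0012]
shares [-0.2529  0.2491 -0.0118] [-0.0046  0.0093 -0.0024]
```

Request:
send_rows:
  steps:
    - [0,0,0,0,0,0,1]
    - [0,0,0,0,0,0,1]
    - [0,0,0,0,0,0,1]

```text
clock: 5.88
tool_pos: [556.5, -139.4, 258.8]
orientation: [-2.995, -0.946, 0.006]
force: [-0.9, 0.1, -0.3]
opening: 0.295
```

```bash
python3 - <<'E'
from h import *
plan(545.5,-194.9,240,35)
E
```

```text
t 5.88 tcp [ 556.54 -139.4   258.84] yaw 35.04 tilt 0.22 F [-0.9  0.1 -0.3] Tq [ 0.034 -0.042 -0.05 ] open 0.295 J [-0.33  0.39  1.58 -0.    1.17 -0.94]
mm [-40.84  39.13  18.91] rad [-0.0018  0.0035  0.0007]
shares [-0.2723  0.2609  0.1261] [-0.0035  0.007   0.0014]
```

Request:
send_rows:
  steps:
    - [-0.1,0.1,0,0,0.007,0,1]
    - [-0.2,0.2,0.05,0,0.007,0,1]
    - [-0.272,0.261,0.126,-0.003,0.007,0,1]
    - [-0.272,0.261,0.126,-0.003,0.007,0,1]
    - [-0.272,0.261,0.126,-0.003,0.007,0,1]

```text
clock: 6.3
tool_pos: [545.5, -195.0, 239.9]
orientation: [-2.995, -0.945, 0.0]
force: [-0.1, 0.2, -0.2]
opening: 0.296
```

```bash
python3 - <<'E'
from h import *
plan(545.5,-194.9,220,35)
p,d=grab_frame('scene'); cv2.imwrite('pics/s4.png',p[:,:,::-1]);np.save('pics/s4.npy',d)
u=proj('scene',[[545.5,-194.9,92]])[0]; print(u)
x,y=int(u[0])-50,int(u[1])-60
cv2.imwrite('pics/s4c.png',np.clip(1.3*cv2.resize(p[y:y+100,x:x+100,::-1],None,fx=6,fy=6,interpolation=cv2.INTER_CUBIC),0,255).astype(np.uint8)); print(x,y)
st=readout.get_state();t=st['tool_pos']; q=proj('scene',[t-[0,0,124.4],t-[0,0,44.4]]); print(q,(q-[x,y])*6, (u-[x,y])*6)
E
```

```text
t 6.3 tcp [ 545.46 -194.96  239.91] yaw 35.01 tilt 0.04 F [-0.1  0.2 -0.2] Tq [-0.016 -0.009  0.015] open 0.296 J [-0.42  0.42  1.59  0.    1.13 -1.03]
mm [ 7.000e-02 -1.000e-02  1.991e+01] rad [-0.0007  0.      0.0002]
shares [ 0.0004 -0.      0.1327] [-0.0015  0.      0.0003]
[147.31835686 289.5438153 ]
97 229
[[143.11296635 280.26881335]
 [127.06544296 245.50918881]] [[276.67779812 307.6128801 ]
 [180.39265774  99.05513285]] [301.91014116 363.26289182]
```

View pics/s4c.png

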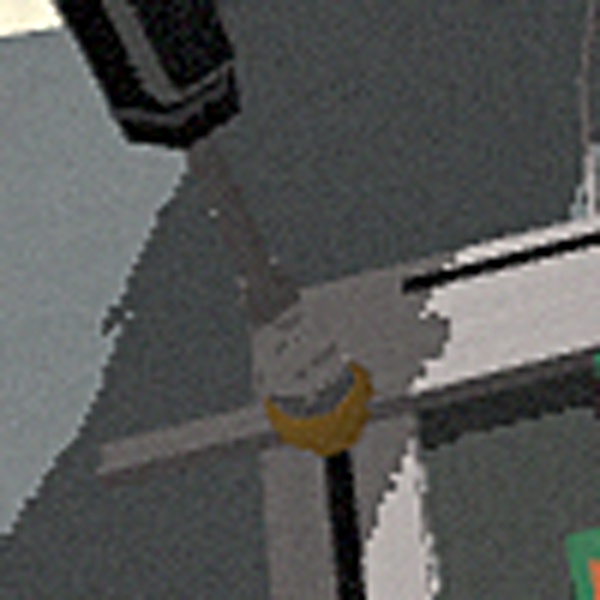

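```bash
python3 - <<'E'
from h import *
p=cv2.imread('pics/s4.png'); x,y=125,268
c=cv2.resize(p[y:y+36,x:x+44],None,fx=16,fy=16,interpolation=cv2.INTER_CUBIC)
c=np.clip((c.astype(float)-50)*2.6,0,255).astype(np.uint8); 
def L(P): return ((proj('scene',P)-[x,y]+.5)*16)
t=np.array([545.46,-194.96,239.9-124.4]); n=np.array([np.cos(np.radians(125)),np.sin(np.radians(125)),0])*7
print('blade',L([t-n,t+n]).round())
m=np.array([np.cos(2.13),np.sin(2.13),0])*11; s=np.array([545.5,-194.9,92]); print('slot',L([s-m,s,s+m]).round())
o=c.copy()
th=np.linspace(0,6.28,40); e=L(s+11*np.c_[np.cos(th),np.sin(th),0*th]); cv2.polylines(o,[e.astype(int)],True,(0,0,255),1)
cv2.polylines(o,[L([s-m,s+m]).astype(int)],False,(0,255,0),1); cv2.polylines(o,[L([t-n,t+n]).astype(int)],False,(255,0,0),2)
cv2.imwrite('pics/s4d.png',cv2.resize(np.vstack([c[:,:],o])[:, :],None,fx=.52,fy=.52) if 0 else np.hstack([c[:, :400],o[:, :400]]))
E
```

```text
blade [[237. 250.]
 [357. 163.]]
slot [[269. 418.]
 [365. 353.]
 [459. 288.]]
```

View pics/s4d.png

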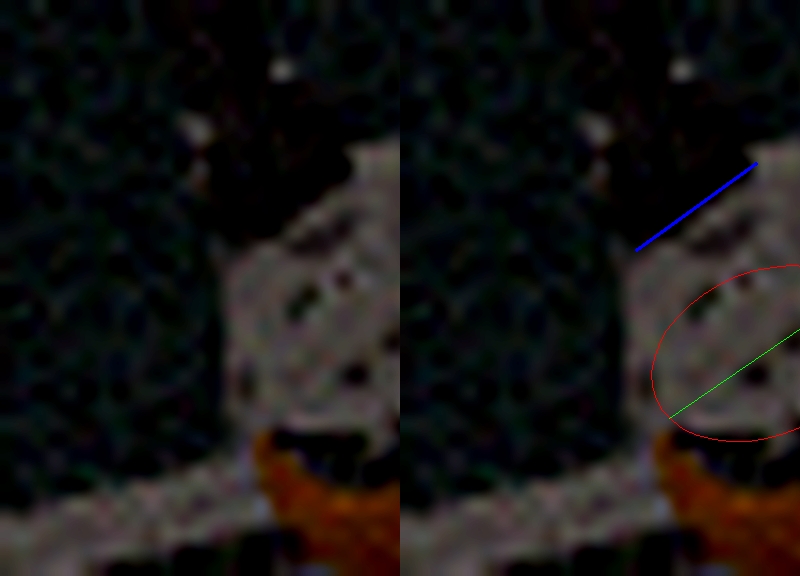

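```bash
python3 - <<'E'
from h import *
p=cv2.imread('pics/s4.png'); x,y=125,268
c=cv2.resize(p[y:y+36,x:x+44],None,fx=17,fy=16,interpolation=cv2.INTER_LINEAR).astype(float)
c=np.clip((c-30)*2.2,0,255).astype(np.uint8)
cv2.imwrite('pics/s4e.png',c)
g=cv2.cvtColor(p,cv2.COLOR_BGR2GRAY); print(g[280:300,134:164])
E
```

```text
[[ 54  57  51  54  50  45  48  48  45  49  48  70  73  75  79  73  71  72
   73  74  74  78  76  73  76  74  71  69  73  80]
 [ 51  55  55  47  48  47  43  49  48  55  79  73  62  67  74  73  72  75
   72  73  73  72  76  72  73  74  76  75  74  74]
 [ 52  50  55  50  53  47  49  42  54  72  62  61  56  75  80  70  70  75
   75  73  77  70  78  75  72  73  76  69  73  73]
 [ 50  54  53  50  62  55  58  74  71  57  56  60  74  73  77  74  68  70
   76  79  74  71  76  72  74  70  72  74  74  76]
 [ 48  47  57  50  58  65  73  74  75  75  72  75  81  71  69  75  71  71
   77  72  75  76  73  72  74  76  69  77  75  69]
 [ 56  56  49  52  54  73  74  74  78  76  72  80  60  82  76  73  77  76
   76  75  78  73  73  72  72  75  72  67  72  73]
 [ 48  54  53  54  56  72  71  76  75  65  55  81  76  74  76  77  81  77
   58  75  81  73  74  71  77  76  77  76  77  78]
 [ 53  47  52  55  54  72  77  74  74  56  76  76  73  74  76  72  72  57
   55  73  73  73  74  79  73  73  72  70  66  79]
 [ 57  54  53  56  48  73  79  73  75  70  78  76  72  76  75  66  60  59
   70  74 100  83  76  73 
[... 700 characters left out ...]
 75  75  74  61  42  47
   50  43  45  65  55  52  45  59  68  72  77  74]
 [ 51  50  51  55  51  60  68  65  43  47  46  46  50  47  71  64  49  56
   49  42  71  56  55  54  54  76  75  60  62  49]
 [ 51  56  48  51  63  66  75  60  61  66  47  54  49  54  61  47  46  49
   45  62  59  56  55  51  56  55  47  49  47  53]
 [ 49  61  65  79  72  80  77  68  58  64  56  54  44  53  36  44  46  54
   53  66  53  56  61  50  53  58  55  55  51  46]
 [ 77  79  78  77  77  72  71  63  58  60  64  60  59  57  52  60  58  63
   57  60  50  53  52  46  44  47  45  49  62  59]
 [ 83  75  75  65  71  75  77  82  59  64  63  64  71  62  65  62  58  58
   59  54  54  56  49  42  60  64  77  77  74  74]]
```

View pics/s4e.png

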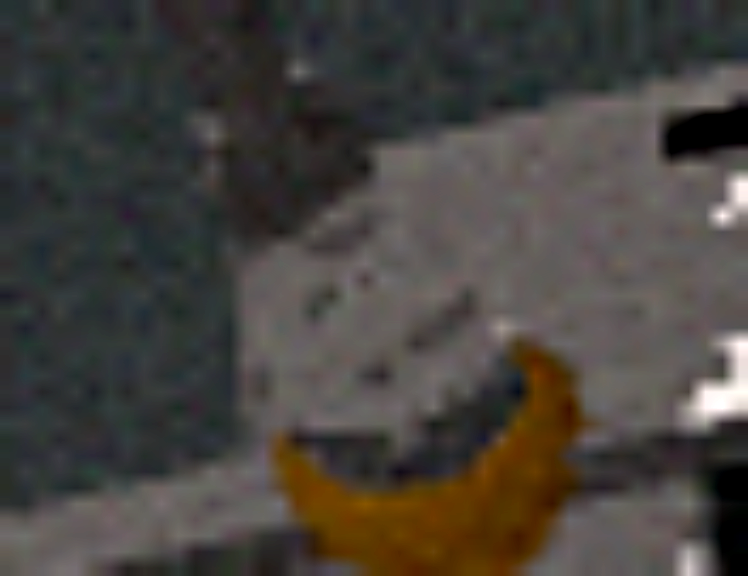

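The predicted blade edge matches the image to within a pixel, and the slot dashes near (147,291)–(152,287) are close to where I expected them. I'll descend gently to just above the head.

Request:
send_rows:
  steps:
    - [0,0,0.05,0,0,0,1]
    - [0,0,0.1,0,0,0,1]
    - [0,0,0.13,0,0,0,1]
    - [0,0,0.14,0,0,0,1]
    - [0,0,0.14,0,0,0,1]

```text
clock: 6.77
tool_pos: [545.7, -195.2, 219.5]
orientation: [2.995, 0.946, 0.001]
force: [0.8, -0.5, -1.0]
opening: 0.297
```

```bash
python3 - <<'E'
from h import *
plan(545.5,-194.9,216.4,35)
E
```

```text
t 6.77 tcp [ 545.73 -195.21  219.53] yaw 35.05 tilt 0.04 F [ 0.8 -0.5 -1. ] Tq [ 0.001 -0.012 -0.025] open 0.297 J [-0.42  0.44  1.61  0.    1.09 -1.04]
mm [-0.01 -0.39  3.13] rad [ 0.0006 -0.0005  0.0009]
shares [-0.0001 -0.0026  0.0209] [ 0.0012 -0.0009  0.0019]
```

Request:
send_rows:
  steps:
    - [0,0,0.004,0,0,0,1]
    - [0,0,0.008,0,0,0,1]
    - [0,0,0.012,0,0,0,1]
    - [0,0,0.015,0,0,0,1]

```text
clock: 7.1
tool_pos: [545.9, -195.6, 218.1]
orientation: [2.995, 0.945, 0.003]
force: [0.2, 0.4, -1.5]
opening: 0.297
```

Request:
send_rows:
  steps:
    - [0,0,0.003,0,0,0,1]
    - [0,0,0.005,0,0,0,1]

```text
clock: 7.27
tool_pos: [545.9, -195.6, 217.2]
orientation: [2.995, 0.945, 0.002]
force: [-0.2, -0.1, -0.7]
opening: 0.294
```

```bash
python3 - <<'E'
from h import *
plan(545.5,-194.9,216.4,35)
E
```

```text
t 7.27 tcp [ 545.88 -195.6   217.19] yaw 35.03 tilt 0.11 F [-0.2 -0.1 -0.7] Tq [ 0.014 -0.041 -0.023] open 0.294 J [-0.42  0.45  1.61  0.    1.08 -1.04]
mm [ 0.09 -0.79  0.79] rad [ 0.0016 -0.001   0.0006]
shares [ 0.0006 -0.0053  0.0053] [ 0.0032 -0.0021  0.0011]
```

Request:
send_rows:
  steps:
    - [0,-0.004,0.003,0,0,0,1]
    - [0,-0.004,0.006,0,0,0,1]

```text
clock: 7.43
tool_pos: [545.5, -195.0, 216.2]
orientation: [2.995, 0.945, 0.002]
force: [-0.2, -0.0, -1.6]
opening: 0.297
```

Request:
send_rows:
  steps:
    - [0,0,0.003,0,0,0,1]
    - [0,0,0.005,0,0,0,1]

```text
clock: 7.6
tool_pos: [545.5, -195.0, 215.5]
orientation: [2.995, 0.945, 0.002]
force: [0.5, -0.0, -1.2]
opening: 0.295
```

```bash
python3 - <<'E'
from h import *
plan(545.5,-194.9,216.4,35)
E
```

```text
t 7.6 tcp [ 545.54 -195.05  215.46] yaw 35.04 tilt 0.1 F [ 0.5 -0.  -1.2] Tq [-0.017 -0.048  0.012] open 0.295 J [-0.42  0.45  1.62  0.    1.08 -1.04]
mm [ 0.05 -0.14 -0.94] rad [ 0.0015 -0.001   0.0007]
shares [ 0.0004 -0.001  -0.0063] [ 0.0029 -0.002   0.0013]
```

Request:
send_rows:
  steps:
    - [0,0,0.003,0,0,0,1]
    - [0,0,0.006,0,0,0,1]

```text
clock: 7.77
tool_pos: [545.6, -195.1, 214.6]
orientation: [2.995, 0.945, 0.002]
force: [0.0, -0.6, -1.3]
opening: 0.296
```

Request:
send_rows:
  steps:
    - [0,0,0.003,0,0,0,1]
    - [0,0,0.006,0,0,0,1]

```text
clock: 7.93
tool_pos: [545.5, -195.1, 213.7]
orientation: [2.995, 0.945, 0.002]
force: [-0.7, 0.6, -1.2]
opening: 0.3
```

```bash
python3 - <<'E'
from h import *
plan(545.5,-194.9,216.4,35)
E
```

```text
t 7.93 tcp [ 545.54 -195.08  213.67] yaw 35.04 tilt 0.1 F [-0.7  0.6 -1.2] Tq [ 0.006 -0.026 -0.047] open 0.3 J [-0.42  0.45  1.62  0.    1.07 -1.04]
mm [ 0.07 -0.16 -2.73] rad [ 0.0015 -0.001   0.0006]
shares [ 0.0005 -0.0011 -0.0182] [ 0.003  -0.002   0.0013]
```

The tip is nominally 2.7 mm below the head's top with no force, so it looks to be entering the slot. Continuing in small steps.

Request:
send_rows:
  steps:
    - [0,0,0.003,0,0,0,1]
    - [0,0,0.006,0,0,0,1]

```text
clock: 8.1
tool_pos: [545.5, -195.1, 212.8]
orientation: [2.995, 0.945, 0.002]
force: [-0.1, 0.2, -1.0]
opening: 0.296
```

Request:
send_rows:
  steps:
    - [0,0,0.003,0,0,0,1]
    - [0,0,0.005,0,0,0,1]

```text
clock: 8.27
tool_pos: [545.6, -195.1, 212.0]
orientation: [2.995, 0.945, 0.002]
force: [0.9, -0.8, -0.9]
opening: 0.293
```

Request:
send_rows:
  steps:
    - [0,0,0.003,0,0,0,1]
    - [0,0,0.003,0,0,0,1]

```text
clock: 8.43
tool_pos: [545.5, -195.0, 211.5]
orientation: [2.995, 0.945, 0.002]
force: [-0.7, -0.4, -0.8]
opening: 0.293
```

```bash
python3 - <<'E'
from h import *
plan(545.5,-194.9,212,35)
p,d=grab_frame('scene'); x,y=105,230
cv2.imwrite('pics/s5.png',np.clip(1.6*cv2.resize(p[y:y+90,x:x+90,::-1],None,fx=6.5,fy=6.5,interpolation=cv2.INTER_CUBIC),0,255).astype(np.uint8))
E
```

```text
t 8.43 tcp [ 545.52 -195.04  211.54] yaw 35.04 tilt 0.1 F [-0.7 -0.4 -0.8] Tq [ 0.021 -0.031  0.004] open 0.293 J [-0.42  0.45  1.62  0.    1.07 -1.04]
mm [ 0.07 -0.13 -0.46] rad [ 0.0014 -0.001   0.0007]
shares [ 0.0004 -0.0009 -0.0031] [ 0.0028 -0.0019  0.0014]
```

View pics/s5.png

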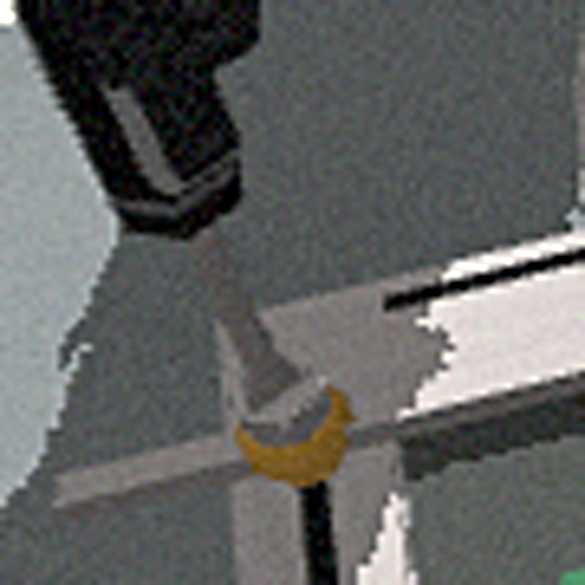

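The picture shows the blade's lower end sunk into the head at about (285,400). One more small dip to feel for the bottom and confirm the depth.

Request:
send_rows:
  steps:
    - [0,0,0.002,0,0,0,1]
    - [0,0,0.004,0,0,0,1]

```text
clock: 8.65
tool_pos: [545.6, -195.1, 211.3]
orientation: [2.995, 0.945, 0.003]
force: [-0.2, -0.5, 3.9]
opening: 0.296
```

```bash
python3 - <<'E'
from h import *
plan(545.5,-194.9,212,35)
E
```

```text
t 8.65 tcp [ 545.64 -195.13  211.28] yaw 35.03 tilt 0.12 F [-0.2 -0.5  3.9] Tq [0.049 0.266 0.019] open 0.296 J [-0.42  0.45  1.62  0.    1.07 -1.04]
mm [ 0.02 -0.27 -0.72] rad [ 0.0018 -0.0012  0.0006]
shares [ 0.0001 -0.0018 -0.0048] [ 0.0037 -0.0023  0.0012]
```

The bottom is at TCP z 211.3 (about 5 N), so the blade is fully seated. I'll back off 0.4 mm and start turning clockwise.

Request:
send_rows:
  steps:
    - [0,0,-0.003,0,0,0.06,1]
    - [0,0,-0.003,0,0,0.12,1]
    - [0,0,-0.003,0,0,0.18,1]
    - [0,0,-0.003,0,0,0.24,1]
    - [0,0,-0.003,0,0,0.3,1]

```text
clock: 9.07
tool_pos: [545.4, -195.1, 211.4]
orientation: [3.058, 0.716, 0.002]
force: [-0.6, -0.3, -0.1]
opening: 0.296
```

```bash
python3 - <<'E'
from h import *
plan(545.5,-194.9,211.7,25)
E
```

```text
t 9.07 tcp [ 545.45 -195.1   211.45] yaw 26.36 tilt 0.09 F [-0.6 -0.3 -0.1] Tq [-0.105  0.258  0.005] open 0.296 J [-0.42  0.45  1.62 -0.    1.07 -0.88]
mm [ 0.13 -0.16 -0.26] rad [ 0.0012 -0.0009  0.0238]
shares [ 0.0009 -0.001  -0.0017] [ 0.0024 -0.0019  0.0475]
```

Request:
send_rows:
  steps:
    - [0,0,0,0,0,0.06,1]
    - [0,0,0,0,0,0.12,1]
    - [0,0,0,0,0,0.18,1]
    - [0,0,0,0,0,0.24,1]
    - [0,0,0,0,0,0.3,1]

```text
clock: 9.48
tool_pos: [545.3, -195.1, 211.4]
orientation: [3.103, 0.485, 0.001]
force: [-1.8, -0.8, 0.3]
opening: 0.299
```

```bash
python3 - <<'E'
from h import *
plan(545.5,-194.9,211.7,25)
E
```

```text
t 9.48 tcp [ 545.31 -195.14  211.43] yaw 17.78 tilt 0.07 F [-1.8 -0.8  0.3] Tq [-0.133  0.377  0.167] open 0.299 J [-0.42  0.45  1.62 -0.    1.07 -0.73]
mm [ 0.25 -0.17 -0.27] rad [ 0.0011 -0.0006 -0.126 ]
shares [ 0.0017 -0.0011 -0.0018] [ 0.0022 -0.0013 -0.252 ]
```

Torque of 0.17 N m about z: the blade has engaged and is turning the screw. Continuing.

Request:
send_rows:
  steps:
    - [0.001,-0.001,0,0,0,0.07,1]
    - [0.001,-0.001,0,0,0,0.14,1]
    - [0.001,-0.001,0,0,0,0.21,1]
    - [0.001,-0.001,0,0,0,0.28,1]
    - [0.001,-0.001,0,0,0,0.35,1]

```text
clock: 9.9
tool_pos: [545.3, -195.1, 211.4]
orientation: [3.133, 0.212, 0.001]
force: [-1.7, -1.7, -0.3]
opening: 0.299
```

```bash
python3 - <<'E'
from h import *
plan(545.5,-194.9,211.7,10)
E
```

```text
t 9.9 tcp [ 545.3  -195.07  211.43] yaw 7.74 tilt 0.07 F [-1.7 -1.7 -0.3] Tq [-0.275  0.536  0.162] open 0.299 J [-0.42  0.45  1.62 -0.    1.07 -0.56]
mm [ 0.22 -0.14 -0.27] rad [ 0.0011 -0.0005 -0.0394]
shares [ 0.0015 -0.0009 -0.0018] [ 0.0022 -0.0011 -0.0788]
```

Request:
send_rows:
  steps:
    - [0,0,0,0,0,0.07,1]
    - [0,0,0,0,0,0.14,1]
    - [0,0,0,0,0,0.21,1]
    - [0,0,0,0,0,0.28,1]
    - [0,0,0,0,0,0.35,1]

```text
clock: 10.32
tool_pos: [545.2, -195.1, 211.4]
orientation: [3.14, -0.063, 0.001]
force: [-1.7, -1.1, 1.4]
opening: 0.295
```

```bash
python3 - <<'E'
from h import *
plan(545.5,-194.9,211.7,10)
E
```

```text
t 10.32 tcp [ 545.23 -195.07  211.41] yaw -2.28 tilt 0.06 F [-1.7 -1.1  1.4] Tq [-0.263  0.582  0.182] open 0.295 J [-0.42  0.45  1.62 -0.    1.07 -0.38]
mm [ 0.26 -0.18 -0.29] rad [ 0.001  -0.0004 -0.2144]
shares [ 0.0017 -0.0012 -0.0019] [ 0.0021 -0.0009 -0.4288]
```

Request:
send_rows:
  steps:
    - [0.001,-0.001,0,0,0,0.07,1]
    - [0.001,-0.001,0,0,0,0.14,1]
    - [0.001,-0.001,0,0,0,0.21,1]
    - [0.001,-0.001,0,0,0,0.28,1]
    - [0.001,-0.001,0,0,0,0.35,1]

```text
clock: 10.73
tool_pos: [545.3, -194.9, 211.4]
orientation: [3.123, -0.337, 0.0]
force: [-2.7, -1.4, 0.7]
opening: 0.297
```

```bash
python3 - <<'E'
from h import *
plan(545.5,-194.9,211.7,-20)
E
```

```text
t 10.73 tcp [ 545.29 -194.9   211.42] yaw -12.31 tilt 0.06 F [-2.7 -1.4  0.7] Tq [-0.306  0.804  0.179] open 0.297 J [-0.42  0.45  1.62 -0.    1.07 -0.21]
mm [ 0.2  -0.04 -0.28] rad [ 0.0009 -0.0005  0.1343]
shares [ 0.0014 -0.0003 -0.0018] [ 0.0018 -0.0009  0.2686]
```

Request:
send_rows:
  steps:
    - [-0.001,0,0,0,0,0.06,1]
    - [-0.001,0,0,0,0,0.12,1]
    - [-0.001,0,0,0,0,0.18,1]
    - [-0.001,0,0,0,0,0.24,1]
    - [-0.001,0,0,0,0,0.3,1]

```text
clock: 11.15
tool_pos: [545.2, -194.9, 211.4]
orientation: [3.089, -0.569, 0.001]
force: [-2.5, -1.5, 0.9]
opening: 0.297
```

```bash
python3 - <<'E'
from h import *
plan(545.5,-194.9,211.7,-20)
E
```

```text
t 11.15 tcp [ 545.18 -194.87  211.42] yaw -20.89 tilt 0.06 F [-2.5 -1.5  0.9] Tq [-0.342  0.686  0.154] open 0.297 J [-0.42  0.45  1.62 -0.    1.07 -0.06]
mm [ 0.31 -0.09 -0.28] rad [ 0.0008 -0.0007 -0.0155]
shares [ 0.0021 -0.0006 -0.0019] [ 0.0016 -0.0013 -0.0309]
```

Request:
send_rows:
  steps:
    - [0,0,0,0,0,0.05,1]
    - [0,0,0,0,0,0.1,1]
    - [0,0,0,0,0,0.15,1]
    - [0,0,0,0,0,0.2,1]

```text
clock: 11.48
tool_pos: [545.3, -194.8, 211.4]
orientation: [3.056, -0.724, 0.001]
force: [-3.1, -1.3, 1.7]
opening: 0.298
```

```bash
python3 - <<'E'
from h import *
plan(545.5,-194.9,211.7,-20)
E
```

```text
t 11.48 tcp [ 545.25 -194.81  211.4 ] yaw -26.64 tilt 0.05 F [-3.1 -1.3  1.7] Tq [-0.352  1.     0.227] open 0.298 J [-0.42  0.45  1.62 -0.    1.07  0.04]
mm [ 0.26 -0.03 -0.3 ] rad [ 0.0005 -0.0008 -0.1159]
shares [ 0.0018 -0.0002 -0.002 ] [ 0.001  -0.0016 -0.2319]
```

Request:
send_rows:
  steps:
    - [0,0,0,0,0,0.04,1]
    - [0,0,0,0,0,0.08,1]
    - [0,0,0,0,0,0.12,1]

```text
clock: 11.73
tool_pos: [545.3, -194.7, 211.4]
orientation: [3.034, -0.815, 0.001]
force: [-4.7, -1.7, 1.8]
opening: 0.294
```

```bash
python3 - <<'E'
from h import *
plan(545.5,-194.9,211.7,-30)
E
```

```text
t 11.73 tcp [ 545.34 -194.74  211.42] yaw -30.08 tilt 0.06 F [-4.7 -1.7  1.8] Tq [-0.302  1.32   0.179] open 0.294 J [-0.42  0.45  1.62 -0.    1.07  0.1 ]
mm [ 0.22  0.06 -0.28] rad [ 0.0002 -0.001  -0.0015]
shares [ 0.0015  0.0004 -0.0019] [ 0.0003 -0.0021 -0.003 ]
```

Request:
send_rows:
  steps:
    - [-0.0025,0.001,0,0,0,0.04,1]
    - [-0.0025,0.001,0,0,0,0.08,1]
    - [-0.0025,0.001,0,0,0,0.12,1]

```text
clock: 11.98
tool_pos: [545.2, -194.7, 211.4]
orientation: [3.008, -0.906, 0.003]
force: [-3.8, -1.1, -0.2]
opening: 0.295
```

```bash
python3 - <<'E'
from h import *
plan(545.5,-194.9,211.7,-30)
E
```

```text
t 11.98 tcp [ 545.19 -194.68  211.4 ] yaw -33.54 tilt 0.09 F [-3.8 -1.1 -0.2] Tq [-0.468  1.1    0.212] open 0.295 J [-0.42  0.45  1.62 -0.    1.07  0.16]
mm [ 0.38  0.02 -0.3 ] rad [-0.0002 -0.0016 -0.0618]
shares [ 0.0026  0.0001 -0.002 ] [-0.0004 -0.0032 -0.1236]
```

Request:
send_rows:
  steps:
    - [-0.001,0,0,0,0,0.04,1]
    - [-0.001,0,0,0,0,0.08,1]
    - [-0.001,0,0,0,0,0.12,1]

```text
clock: 12.23
tool_pos: [545.2, -194.6, 211.5]
orientation: [2.979, -0.996, 0.003]
force: [-3.4, -2.7, 0.0]
opening: 0.296
```

```bash
python3 - <<'E'
from h import *
plan(545.5,-194.9,211.7,-30)
E
```

```text
t 12.23 tcp [ 545.15 -194.61  211.45] yaw -36.98 tilt 0.11 F [-3.4 -2.7  0. ] Tq [-0.538  0.995  0.143] open 0.296 J [-0.42  0.45  1.62  0.    1.07  0.22]
mm [ 0.45  0.02 -0.25] rad [-0.0003 -0.0019 -0.1218]
shares [ 0.003   0.0001 -0.0017] [-0.0007 -0.0037 -0.2437]
```

Request:
send_rows:
  steps:
    - [-0.001,0,0,0,0,0.03,1]
    - [-0.001,0,0,0,0,0.06,1]
    - [-0.001,0,0,0,0,0.09,1]

```text
clock: 12.48
tool_pos: [545.1, -194.6, 211.5]
orientation: [2.956, -1.062, 0.003]
force: [-3.3, -2.1, -0.9]
opening: 0.298
```

```bash
python3 - <<'E'
from h import *
plan(545.5,-194.9,211.7,-40)
E
```

```text
t 12.48 tcp [ 545.1  -194.55  211.46] yaw -39.53 tilt 0.12 F [-3.3 -2.1 -0.9] Tq [-0.752  0.804  0.149] open 0.298 J [-0.42  0.45  1.62  0.    1.07  0.27]
mm [ 0.53  0.01 -0.24] rad [-0.0006 -0.002   0.0082]
shares [ 0.0035  0.0001 -0.0016] [-0.0012 -0.004   0.0165]
```

Request:
send_rows:
  steps:
    - [-0.001,0,0,0,0,0.03,1]
    - [-0.001,0,0,0,0,0.06,1]
    - [-0.001,0,0,0,0,0.09,1]

```text
clock: 12.73
tool_pos: [545.0, -194.5, 211.5]
orientation: [2.932, -1.129, 0.004]
force: [-1.6, -3.5, -1.9]
opening: 0.298
```

```bash
python3 - <<'E'
from h import *
plan(545.5,-194.9,211.7,-40)
E
```

```text
t 12.73 tcp [ 545.01 -194.48  211.49] yaw -42.11 tilt 0.13 F [-1.6 -3.5 -1.9] Tq [-0.888  0.601  0.178] open 0.298 J [-0.42  0.45  1.62  0.    1.07  0.31]
mm [ 0.65 -0.01 -0.21] rad [-0.0007 -0.0021 -0.0368]
shares [ 0.0043 -0.0001 -0.0014] [-0.0013 -0.0043 -0.0736]
```

Request:
send_rows:
  steps:
    - [0,0,0,0,0,0.03,1]
    - [0,0,0,0,0,0.06,1]
    - [0,0,0,0,0,0.09,1]

```text
clock: 12.98
tool_pos: [545.0, -194.4, 211.5]
orientation: [2.906, -1.194, 0.003]
force: [-0.7, -2.8, -1.2]
opening: 0.297
```

```bash
python3 - <<'E'
from h import *
plan(545.5,-194.9,211.7,-45)
E
```

```text
t 12.98 tcp [ 544.99 -194.44  211.49] yaw -44.69 tilt 0.12 F [-0.7 -2.8 -1.2] Tq [-0.927  0.468  0.168] open 0.297 J [-0.42  0.45  1.62  0.    1.07  0.36]
mm [ 0.68 -0.03 -0.21] rad [-0.0008 -0.002   0.0054]
shares [ 0.0046 -0.0002 -0.0014] [-0.0016 -0.004   0.0109]
```

```bash
python3 - <<'E'
from h import *
p,d=grab_frame('scene'); x,y=105,230
cv2.imwrite('pics/s6.png',np.clip(1.6*cv2.resize(p[y:y+90,x:x+90,::-1],None,fx=6.5,fy=6.5,interpolation=cv2.INTER_CUBIC),0,255).astype(np.uint8))
E
```

```text
(no output)
```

View pics/s6.png

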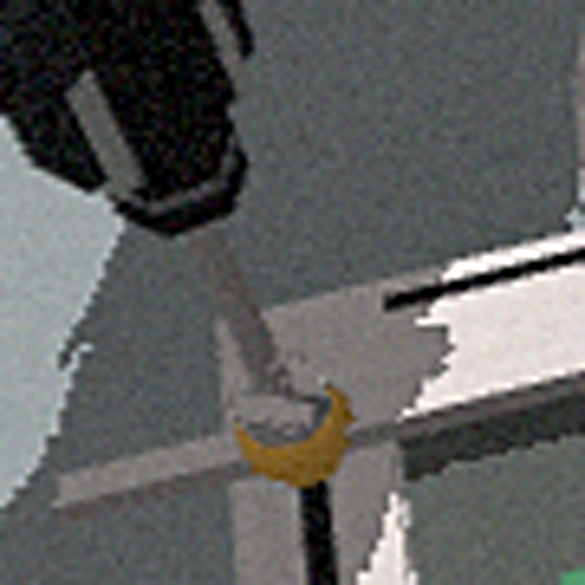

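The blade is still seated and has turned with the gripper. I'll continue in small steps until the torque rises at the stop.

Request:
send_rows:
  steps:
    - [0,0,0,0,0,0.03,1]
    - [0,0,0,0,0,0.06,1]

```text
clock: 13.2
tool_pos: [545.0, -194.4, 211.5]
orientation: [-2.888, 1.238, -0.003]
force: [-1.5, -2.9, -2.0]
opening: 0.293
```

```bash
python3 - <<'E'
from h import *
plan(545.5,-194.9,211.7,-45)
E
```

```text
t 13.2 tcp [ 544.97 -194.44  211.49] yaw -46.4 tilt 0.12 F [-1.5 -2.9 -2. ] Tq [-0.975  0.437  0.13 ] open 0.293 J [-0.42  0.45  1.62  0.    1.07  0.39]
mm [ 0.7  -0.07 -0.2 ] rad [-0.0008 -0.0019 -0.0244]
shares [ 0.0046 -0.0004 -0.0014] [-0.0017 -0.0038 -0.0489]
```

Request:
send_rows:
  steps:
    - [0,0,0,0,0,0.03,1]
    - [0,0,0,0,0,0.06,1]
    - [0,0,0,0,0,0.08,1]

```text
clock: 13.45
tool_pos: [544.9, -194.4, 211.5]
orientation: [-2.862, 1.295, -0.003]
force: [-0.7, -4.4, -1.8]
opening: 0.292
```

```bash
python3 - <<'E'
from h import *
plan(545.5,-194.9,211.7,-45)
E
```

```text
t 13.45 tcp [ 544.94 -194.43  211.46] yaw -48.69 tilt 0.11 F [-0.7 -4.4 -1.8] Tq [-1.012  0.304  0.329] open 0.292 J [-0.42  0.45  1.62  0.    1.07  0.43]
mm [ 0.72 -0.1  -0.24] rad [-0.0008 -0.0018 -0.0644]
shares [ 0.0048 -0.0007 -0.0016] [-0.0016 -0.0037 -0.1288]
```

Request:
send_rows:
  steps:
    - [0,0,0,0,0,0.02,1]
    - [0,0,0,0,0,0.02,1]

```text
clock: 13.62
tool_pos: [544.9, -194.4, 211.5]
orientation: [-2.856, 1.309, -0.003]
force: [-0.5, -4.6, -2.3]
opening: 0.292
```

```bash
python3 - <<'E'
from h import *
plan(545.5,-194.9,211.7,-45)
E
```

```text
t 13.62 tcp [ 544.94 -194.44  211.48] yaw -49.23 tilt 0.11 F [-0.5 -4.6 -2.3] Tq [-1.07   0.365  0.302] open 0.292 J [-0.42  0.45  1.62  0.    1.07  0.44]
mm [ 0.72 -0.13 -0.22] rad [-0.0008 -0.0018 -0.0739]
shares [ 0.0048 -0.0008 -0.0014] [-0.0016 -0.0036 -0.1478]
```

Request:
send_rows:
  steps:
    - [0,0,0,0,0,0.03,1]
    - [0,0,0,0,0,0.03,1]

```text
clock: 13.78
tool_pos: [545.0, -194.4, 211.5]
orientation: [-2.846, 1.33, -0.003]
force: [-0.4, -4.1, -1.8]
opening: 0.297
```

```bash
python3 - <<'E'
from h import *
plan(545.5,-194.9,211.7,-45)
E
```

```text
t 13.78 tcp [ 544.95 -194.42  211.48] yaw -50.11 tilt 0.11 F [-0.4 -4.1 -1.8] Tq [-1.141  0.271  0.287] open 0.297 J [-0.42  0.45  1.62  0.    1.07  0.45]
mm [ 0.72 -0.11 -0.22] rad [-0.0008 -0.0018 -0.0892]
shares [ 0.0048 -0.0008 -0.0015] [-0.0017 -0.0036 -0.1784]
```

The torque holds at 0.29–0.33 N m, well above the 0.18 N m stiffness and no longer changing, so the screw is at its stop. I'll ease back 0.08 rad within the slot's play to unload.

Request:
send_rows:
  steps:
    - [0,0,0,0,0,-0.05,1]
    - [0,0,0,0,0,-0.1,1]
    - [0,0,0,0,0,-0.16,1]
    - [0,0,0,0,0,-0.16,1]

```text
clock: 14.12
tool_pos: [544.9, -194.4, 211.5]
orientation: [-2.899, 1.21, -0.003]
force: [-0.9, -4.2, -2.0]
opening: 0.297
```

```bash
python3 - <<'E'
from h import *
plan(545.0,-194.4,245,-45)
E
```

```text
t 14.12 tcp [ 544.91 -194.38  211.49] yaw -45.31 tilt 0.11 F [-0.9 -4.2 -2. ] Tq [-1.054  0.332  0.2  ] open 0.297 J [-0.42  0.45  1.62  0.    1.07  0.37]
mm [  0.13  -0.08 -33.51] rad [-0.0008 -0.0017 -0.0054]
shares [ 0.0009 -0.0005 -0.2234] [-0.0016 -0.0034 -0.0108]
```

Request:
send_rows:
  steps:
    - [0,0,0,0,0,-0.06,1]
    - [0,0,0,0,0,-0.12,1]
    - [0,0,0,0,0,-0.12,1]

```text
clock: 14.37
tool_pos: [544.9, -194.4, 211.5]
orientation: [-2.933, 1.125, -0.003]
force: [-0.7, -3.8, -2.2]
opening: 0.295
```

```bash
python3 - <<'E'
from h import *
plan(545.0,-194.4,245,-45)
E
```

```text
t 14.37 tcp [ 544.89 -194.39  211.51] yaw -41.96 tilt 0.1 F [-0.7 -3.8 -2.2] Tq [-0.95   0.356  0.056] open 0.295 J [-0.42  0.45  1.62  0.    1.07  0.31]
mm [  0.14  -0.09 -33.49] rad [-0.0008 -0.0016  0.0531]
shares [ 0.0009 -0.0006 -0.2232] [-0.0016 -0.0033  0.1062]
```

Torque has unwound to about 0.06 N m. To be sure of the stop, I'll relieve the small side load and press round once more to about −49°, then compare.

Request:
send_rows:
  steps:
    - [0.002,0.002,0,0,0,0.06,1]
    - [0.002,0.002,0,0,0,0.12,1]
    - [0.002,0.002,0,0,0,0.18,1]
    - [0.002,0.002,0,0,0,0.23,1]
    - [0.002,0.002,0,0,0,0.23,1]

```text
clock: 14.78
tool_pos: [544.9, -194.7, 211.5]
orientation: [-2.862, 1.296, -0.003]
force: [-0.2, -2.3, -2.1]
opening: 0.295
```

```bash
python3 - <<'E'
from h import *
plan(545.0,-194.4,245,-45)
E
```

```text
t 14.78 tcp [ 544.92 -194.67  211.49] yaw -48.72 tilt 0.1 F [-0.2 -2.3 -2.1] Tq [-0.656  0.312  0.247] open 0.295 J [-0.42  0.45  1.62  0.    1.07  0.43]
mm [ -0.1   -0.27 -33.51] rad [-0.0009 -0.0014 -0.065 ]
shares [-0.0007 -0.0018 -0.2234] [-0.0019 -0.0028 -0.13  ]
```

Request:
send_rows:
  steps:
    - [0,0,0,0,0,0.03,1]
    - [0,0,0,0,0,0.03,1]

```text
clock: 14.95
tool_pos: [544.9, -194.7, 211.5]
orientation: [-2.853, 1.316, -0.003]
force: [-1.3, -2.1, -0.5]
opening: 0.295
```

```bash
python3 - <<'E'
from h import *
plan(545.0,-194.4,245,-45)
E
```

```text
t 14.95 tcp [ 544.91 -194.69  211.47] yaw -49.52 tilt 0.1 F [-1.3 -2.1 -0.5] Tq [-0.625  0.341  0.223] open 0.295 J [-0.42  0.45  1.62  0.    1.07  0.44]
mm [ -0.12  -0.28 -33.53] rad [-0.0009 -0.0014 -0.0788]
shares [-0.0008 -0.0019 -0.2235] [-0.0017 -0.0029 -0.1576]
```

The 0.22–0.25 N m here is less clear-cut, so I'll push on slightly and watch the trend.

Request:
send_rows:
  steps:
    - [0,0,0,0,0,0.03,1]
    - [0,0,0,0,0,0.06,1]
    - [0,0,0,0,0,0.06,1]

```text
clock: 15.2
tool_pos: [544.9, -194.8, 211.5]
orientation: [-2.832, 1.359, -0.003]
force: [-1.6, -2.5, -1.4]
opening: 0.295
```

```bash
python3 - <<'E'
from h import *
plan(545.0,-194.4,245,-45)
E
```

```text
t 15.2 tcp [ 544.89 -194.75  211.47] yaw -51.27 tilt 0.1 F [-1.6 -2.5 -1.4] Tq [-0.538  0.4    0.298] open 0.295 J [-0.42  0.45  1.62  0.    1.07  0.47]
mm [ -0.16  -0.34 -33.53] rad [-0.0008 -0.0015 -0.1094]
shares [-0.0011 -0.0022 -0.2236] [-0.0017 -0.003  -0.2187]
```

Request:
send_rows:
  steps:
    - [0,0,0,0,0,0,1]

```text
clock: 15.28
tool_pos: [544.9, -194.7, 211.4]
orientation: [-2.833, 1.357, -0.003]
force: [-0.9, -1.7, -1.5]
opening: 0.304
```

```bash
python3 - <<'E'
from h import *
plan(545.0,-194.4,245,-45)
E
```

```text
t 15.28 tcp [ 544.89 -194.72  211.45] yaw -51.19 tilt 0.09 F [-0.9 -1.7 -1.5] Tq [-0.557  0.354  0.308] open 0.304 J [-0.42  0.45  1.62  0.    1.07  0.47]
mm [ -0.14  -0.32 -33.55] rad [-0.0008 -0.0014 -0.1081]
shares [-0.0009 -0.0021 -0.2237] [-0.0017 -0.0029 -0.2161]
```

At rest the torque is 0.30–0.31 N m and it rose with angle. The screw would yield at 0.18 N m, so it is firmly at the stop. I'll unwind 0.17 rad and lift out.

Request:
send_rows:
  steps:
    - [0,0,0,0,0,-0.1,1]
    - [0,0,0,0,0,-0.2,1]
    - [0,0,0,0,0,-0.3,1]
    - [0,0,0,0,0,-0.36,1]
    - [0,0,0,0,0,-0.36,1]

```text
clock: 15.7
tool_pos: [544.9, -194.7, 211.4]
orientation: [-2.944, 1.095, -0.002]
force: [-1.7, -1.5, -0.9]
opening: 0.297
```

```bash
python3 - <<'E'
from h import *
plan(545.0,-194.4,245,-45)
E
```

```text
t 15.7 tcp [ 544.86 -194.72  211.45] yaw -40.82 tilt 0.09 F [-1.7 -1.5 -0.9] Tq [-0.534  0.515  0.021] open 0.297 J [-0.42  0.45  1.62  0.    1.07  0.29]
mm [ -0.05  -0.36 -33.55] rad [-0.0008 -0.0013  0.073 ]
shares [-0.0003 -0.0024 -0.2237] [-0.0016 -0.0027  0.146 ]
```

Torque is about zero. Lifting straight out.

Request:
send_rows:
  steps:
    - [0,0,-0.01,0,0,0,1]
    - [0,0,-0.03,0,0,0,1]
    - [0,0,-0.08,0,0,0,1]
    - [0,0,-0.2,0,0,0,1]
    - [0,0,-0.33,0,0,0,1]

```text
clock: 16.12
tool_pos: [544.8, -194.4, 261.7]
orientation: [-2.943, 1.098, -0.002]
force: [1.1, -0.9, -1.8]
opening: 0.299
```

```bash
python3 - <<'E'
from h import *
plan(638.6,213.6,262,35,.25)
p,d=grab_frame('scene'); cv2.imwrite('pics/s7.png',np.clip(1.6*cv2.resize(p[210:310,90:190,::-1],None,fx=6,fy=6,interpolation=cv2.INTER_CUBIC),0,255).astype(np.uint8))
E
```

```text
t 16.12 tcp [ 544.75 -194.45  261.74] yaw -40.92 tilt 0.07 F [ 1.1 -0.9 -1.8] Tq [ 0.028 -0.058 -0.028] open 0.299 J [-0.42  0.4   1.57  0.    1.17  0.29]
mm [-4.909e+01 -9.245e+01 -1.000e-02] rad [-1.000e-04 -3.000e-04 -3.313e-01]
shares [-3.273e-01 -6.163e-01 -1.000e-04] [-2.000e-04 -6.000e-04 -6.625e-01]
```

View pics/s7.png

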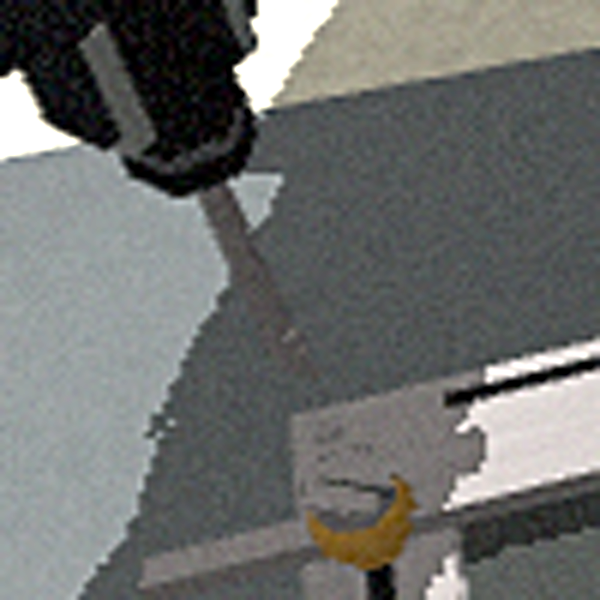

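```bash
python3 - <<'E'
from h import *
a=atz('scene',np.array([90+320/6-.5,90+385/6-.5]),np.array([210+478/6-.5,210+493/6-.5]),92); v=a[1]-a[0]; print(a,np.degrees(np.arctan2(v[1],v[0]))%180)
st=readout.get_state()
plan(638.6,213.6,262,-41,.33)
E
```

```text
[[ 542.77099692 -201.85509104   92.        ]
 [ 552.61404337 -185.15179936   92.        ]] 59.48967277538403
t 16.17 tcp [ 546.22 -195.1   266.35] yaw -40.91 tilt 0.43 F [ 1.3 -0.8  3.7] Tq [-0.008 -0.023 -0.022] open 0.292 J [-0.42  0.39  1.57  0.    1.18  0.29]
mm [ -65.3  -121.88    1.32] rad [-0.0009 -0.0023  0.0005]
shares [-0.4353 -0.8125  0.0088] [-0.0018 -0.0046  0.001 ]
```

The slot is now at about 59° against 122° at the start, so the screw has turned 1.09 rad on top of an unknown start of 0 to 0.25. That fits the stop at 1.2. Carrying the driver back to the rack.

Request:
send_rows:
  steps:
    - [-0.1,-0.19,0,0,0,0,1]
    - [-0.2,-0.38,0,0,0,0,1]
    - [-0.3,-0.57,0,0,0,0,1]
    - [-0.4,-0.76,0,0,0,0,1]
    - [-0.5,-0.95,0,0,0,0,1]

```text
clock: 16.58
tool_pos: [581.7, -36.3, 261.6]
orientation: [-2.943, 1.098, -0.004]
force: [0.5, 0.0, -1.2]
opening: 0.294
```

Request:
send_rows:
  steps:
    - [-0.1,-0.19,0,0,0,0,1]
    - [-0.2,-0.38,0,0,0,0,1]
    - [-0.3,-0.57,0,0,0,0,1]
    - [-0.4,-0.76,0,0,0,0,1]
    - [-0.5,-0.95,0,0,0,0,1]

```text
clock: 17.0
tool_pos: [618.2, 120.8, 261.5]
orientation: [-2.943, 1.098, -0.004]
force: [-0.0, 0.1, -1.3]
opening: 0.301
```

Request:
send_rows:
  steps:
    - [0,0,0,0,0,0,1]
    - [0,0,0,0,0,0,1]
    - [0,0,0,0,0,0,1]

```text
clock: 17.25
tool_pos: [617.9, 118.8, 261.1]
orientation: [-2.944, 1.097, -0.003]
force: [0.5, -0.1, -1.3]
opening: 0.294
```

```bash
python3 - <<'E'
from h import *
plan(638.8,213.4,255,-41)
E
```

```text
t 17.25 tcp [617.89 118.77 261.09] yaw -40.88 tilt 0.11 F [ 0.5 -0.1 -1.3] Tq [-0.017 -0.031 -0.011] open 0.294 J [ 0.12  0.49  1.43 -0.    1.22  0.83]
mm [-46.14 -85.23   6.07] rad [-0.0007 -0.0018  0.0021]
shares [-0.3076 -0.5682  0.0404] [-0.0015 -0.0037  0.0042]
```

Request:
send_rows:
  steps:
    - [-0.12,-0.22,0,0,0,0,1]
    - [-0.23,-0.43,0,0,0,0,1]
    - [-0.309,-0.568,0.03,-0.001,-0.003,0,1]
    - [-0.309,-0.568,0.03,-0.001,-0.003,0,1]
    - [-0.309,-0.568,0.03,-0.001,-0.003,0,1]

```text
clock: 17.67
tool_pos: [638.6, 213.4, 256.1]
orientation: [2.944, -1.097, -0.0]
force: [0.1, -1.1, -1.1]
opening: 0.298
```

```bash
python3 - <<'E'
from h import *
plan(639,213.4,230,-41)
p,d=grab_frame('scene'); cv2.imwrite('pics/s8.png',np.clip(1.8*cv2.resize(p[200:320,350:480,::-1],None,fx=5,fy=5,interpolation=cv2.INTER_CUBIC),0,255).astype(np.uint8))
st=readout.get_state();t=st['tool_pos'];print((proj('scene',[t-[0,0,124.4],t-[0,0,44.4],[639,213.4,85]])-[350,200])*5)
E
```

```text
t 17.67 tcp [638.63 213.44 256.06] yaw -40.87 tilt 0.02 F [ 0.1 -1.1 -1.1] Tq [-0.03   0.015  0.02 ] open 0.298 J [ 0.25  0.58  1.3  -0.    1.27  0.97]
mm [ 0.31 -0.22 26.06] rad [0.0004 0.0001 0.0022]
shares [ 0.0021 -0.0015  0.1737] [0.0008 0.0002 0.0045]
[[303.23428196 317.91087888]
 [343.68628371 135.50495551]
 [285.13046517 411.7146567 ]]
```

View pics/s8.png

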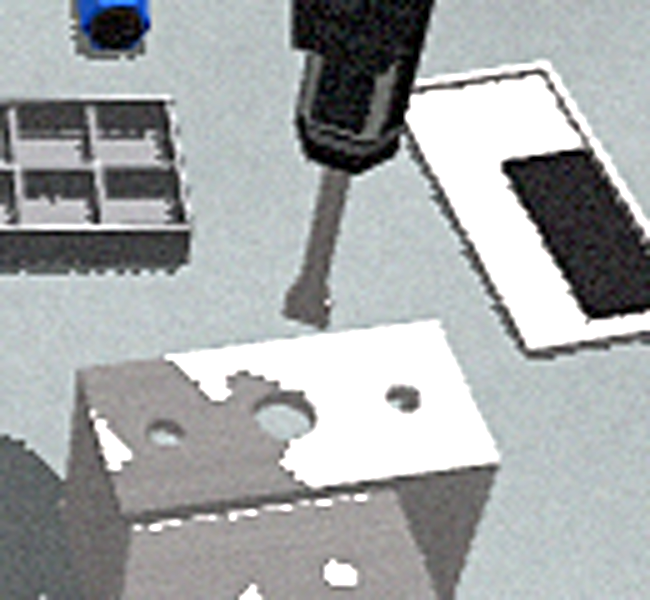

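The driver hangs straight over the rack: tip at (305,318) against a predicted (303,318), hole at (284,415) against (285,412). Lowering it into the hole.

Request:
send_rows:
  steps:
    - [0.001,-0.001,0.12,0,0,0,1]
    - [0.001,-0.001,0.24,0,0,0,1]
    - [0.001,-0.001,0.34,0,0,0,1]
    - [0.001,-0.001,0.34,0,0,0,1]

```text
clock: 18.05
tool_pos: [637.8, 211.5, 202.6]
orientation: [2.94, -1.099, -0.005]
force: [-0.6, -0.1, -2.9]
opening: 0.297
```

```bash
python3 - <<'E'
from h import *
plan(638.9,213.4,130.5,-41)
E
```

```text
t 18.05 tcp [637.82 211.51 202.64] yaw -41.0 tilt 0.25 F [-0.6 -0.1 -2.9] Tq [-0.028  0.029 -0.001] open 0.297 J [ 0.25  0.63  1.35 -0.    1.17  0.97]
mm [-0.26 -2.4  72.13] rad [0.0038 0.0023 0.0001]
shares [-0.0017 -0.016   0.4809] [0.0076 0.0046 0.0001]
```

Request:
send_rows:
  steps:
    - [0,0,0,0,0,0,1]
    - [0,0,0,0,0,0,1]

```text
clock: 18.22
tool_pos: [639.5, 212.8, 206.8]
orientation: [-2.942, 1.098, -0.003]
force: [-0.2, 0.8, -0.9]
opening: 0.298
```

```bash
python3 - <<'E'
from h import *
plan(638.9,213.4,130.5,-41)
E
```

```text
t 18.22 tcp [639.48 212.83 206.83] yaw -40.94 tilt 0.11 F [-0.2  0.8 -0.9] Tq [-0.037  0.02   0.02 ] open 0.298 J [ 0.25  0.62  1.35 -0.    1.17  0.97]
mm [-9.000e-01  6.000e-02  7.633e+01] rad [-0.0014 -0.0012  0.001 ]
shares [-6.000e-03  4.000e-04  5.089e-01] [-0.0029 -0.0025  0.002 ]
```

Settled with no contact. I'll continue more slowly.

Request:
send_rows:
  steps:
    - [-0.003,0,0.08,0,0,0,1]
    - [-0.003,0,0.17,0,0,0,1]
    - [-0.003,0,0.26,0,0,0,1]
    - [-0.003,0,0.35,0,0,0,1]
    - [-0.003,0,0.44,0,0,0,1]

```text
clock: 18.63
tool_pos: [638.2, 213.9, 137.4]
orientation: [2.943, -1.097, -0.001]
force: [0.9, 0.5, -0.8]
opening: 0.294
```

Request:
send_rows:
  steps:
    - [0,0,0,0,0,0,1]
    - [0,0,0,0,0,0,1]

```text
clock: 18.8
tool_pos: [638.2, 213.9, 138.1]
orientation: [2.943, -1.097, -0.002]
force: [0.6, 0.1, -0.9]
opening: 0.298
```

```bash
python3 - <<'E'
from h import *
plan(638.9,213.4,130,-41)
E
```

```text
t 18.8 tcp [638.16 213.88 138.12] yaw -40.88 tilt 0.11 F [ 0.6  0.1 -0.9] Tq [-0.026  0.017  0.036] open 0.298 J [ 0.25  0.7   1.4  -0.    1.05  0.97]
mm [ 0.88 -0.14  8.12] rad [0.0016 0.001  0.0022]
shares [ 0.0059 -0.0009  0.0541] [0.0031 0.0019 0.0043]
```

Request:
send_rows:
  steps:
    - [0.004,0,0.02,0,0,0,1]
    - [0.004,0,0.04,0,0,0,1]
    - [0.004,0,0.052,0,0,0,1]
    - [0.004,0,0.055,0,0,0,1]

```text
clock: 19.13
tool_pos: [639.0, 213.5, 131.0]
orientation: [-2.944, 1.097, -0.0]
force: [0.2, -0.4, -1.8]
opening: 0.296
```

```bash
python3 - <<'E'
from h import *
plan(638.9,213.4,129.4,-41)
E
```

```text
t 19.13 tcp [639.   213.54 131.03] yaw -40.88 tilt 0.01 F [ 0.2 -0.4 -1.8] Tq [ 0.077  0.053 -0.035] open 0.296 J [ 0.25  0.71  1.4  -0.    1.04  0.97]
mm [0.02 0.17 1.63] rad [-0.0001 -0.0002  0.0021]
shares [0.0001 0.0011 0.0109] [-0.0002 -0.0004  0.0043]
```

Request:
send_rows:
  steps:
    - [0,0,0.004,0,0,0,1]
    - [0,0,0.008,0,0,0,1]
    - [0,0,0.011,0,0,0,1]

```text
clock: 19.38
tool_pos: [639.1, 213.6, 129.6]
orientation: [-2.944, 1.097, -0.001]
force: [0.5, -0.1, -1.2]
opening: 0.296
```

Request:
send_rows:
  steps:
    - [0,0,0.002,0,0,0,1]
    - [0,0,0.004,0,0,0,1]

```text
clock: 19.55
tool_pos: [639.1, 213.6, 129.4]
orientation: [-2.944, 1.097, -0.001]
force: [-2.6, -0.3, 7.2]
opening: 0.3
```

```bash
python3 - <<'E'
from h import *
plan(638.9,213.4,129.4,-41)
E
```

```text
t 19.55 tcp [639.13 213.57 129.44] yaw -40.88 tilt 0.03 F [-2.6 -0.3  7.2] Tq [-0.145  0.589  0.005] open 0.3 J [ 0.25  0.71  1.4  -0.    1.03  0.97]
mm [-0.06  0.27  0.04] rad [-0.0004 -0.0004  0.002 ]
shares [-0.0004  0.0018  0.0003] [-0.0008 -0.0007  0.0041]
```

The handle is down on the plate: 7 N at TCP z 129.4, the same height as when I gripped it. Opening slowly.

Request:
send_rows:
  steps:
    - [0,0,0,0,0,0,0.68]
    - [0,0,0,0,0,0,0.62]
    - [0,0,0,0,0,0,0.55]
    - [0,0,0,0,0,0,0.4]
    - [0,0,0,0,0,0,0.2]
  grip_force: 20

```text
clock: 19.97
tool_pos: [639.0, 213.5, 128.8]
orientation: [-2.944, 1.097, -0.0]
force: [-0.6, -0.3, -0.6]
opening: 0.72
```

Request:
send_rows:
  steps:
    - [0,0,0,0,0,0,0]
    - [0,0,0,0,0,0,0]
    - [0,0,0,0,0,0,0]
    - [0,0,0,0,0,0,0]

```text
clock: 20.3
tool_pos: [639.0, 213.5, 128.9]
orientation: [-2.944, 1.097, -0.0]
force: [1.0, -0.6, 0.4]
opening: 1.0
```

Request:
send_rows:
  steps:
    - [0,0,-0.1,0,0,0,0]
    - [0,0,-0.25,0,0,0,0]
    - [0,0,-0.45,0,0,0,0]
    - [0,0,-0.65,0,0,0,0]
    - [0,0,-0.85,0,0,0,0]

```text
clock: 20.72
tool_pos: [638.8, 213.5, 257.7]
orientation: [2.944, -1.097, 0.0]
force: [0.9, 0.6, 0.4]
opening: 1.0
```

```bash
python3 - <<'E'
from h import *
plan(400,0,300,-41,.3)
p,d=grab_frame('scene'); cv2.imwrite('pics/s9.png',p[:,:,::-1])
E
```

```text
t 20.72 tcp [638.8  213.51 257.72] yaw -40.88 tilt 0.0 F [0.9 0.6 0.4] Tq [-0.024 -0.05  -0.026] open 1.0 J [ 0.25  0.58  1.3  -0.    1.27  0.97]
mm [-12.24  95.32 -12.68] rad [ 0.     -0.      0.0006]
shares [-0.0816  0.6354 -0.0845] [ 0.     -0.      0.0012]
```

View pics/s9.png

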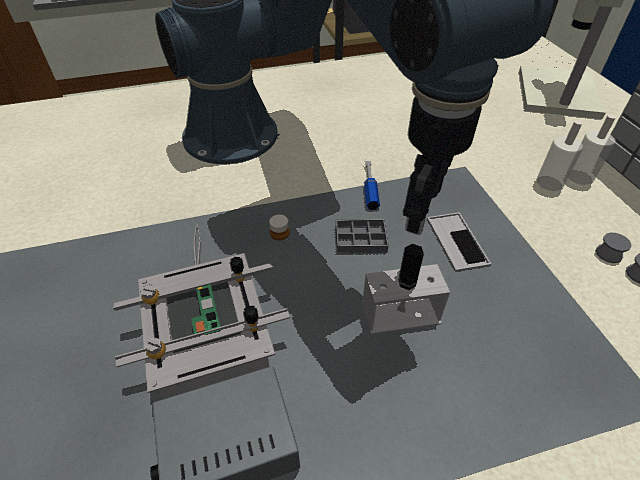

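The driver stands in the rack's middle hole at (410,267). The jar, tweezers and phone frame are where they were. I'll move the arm back for a final top-view check.

Request:
send_rows:
  steps:
    - [-0.08,0.25,-0.05,0,0,0,0]
    - [-0.16,0.5,-0.1,0,0,0,0]
    - [-0.24,0.75,-0.15,0,0,0,0]
    - [-0.32,0.97,-0.15,0,0,0,0]
    - [-0.32,0.97,-0.15,0,0,0,0]

```text
clock: 21.18
tool_pos: [502.9, 132.9, 278.8]
orientation: [2.942, -1.098, -0.003]
force: [0.6, -1.6, 0.2]
opening: 1.0
```

Request:
send_rows:
  steps:
    - [-0.08,0.25,0,0,0,0,0]
    - [-0.16,0.5,0,0,0,0,0]
    - [-0.24,0.75,0,0,0,0,0]
    - [-0.32,0.97,0,0,0,0,0]
    - [-0.32,0.97,0,0,0,0,0]

```text
clock: 21.6
tool_pos: [371.8, 54.8, 278.4]
orientation: [2.942, -1.098, -0.002]
force: [0.8, -0.7, 0.5]
opening: 0.996
```

```bash
python3 - <<'E'
from h import *
plan(400,0,300,-41,.3)
np.set_printoptions(precision=2,suppress=True)
p,d=grab_frame('top'); cv2.imwrite('pics/t9.png',p[:,:,::-1])
t=p[:,:,::-1]
def crop(i,x,y,w,h,k): return cv2.resize(i[y:y+h,x:x+w],None,fx=k,fy=k,interpolation=cv2.INTER_CUBIC)
cv2.imwrite('pics/t9c.png',np.hstack([crop(t,456,196,50,50,8),crop(t,190,125,80,100,4)]))
P=cloud('top',d)
m=(P[...,2]>157)&(P[...,0]>600)&(P[...,0]<680)&(P[...,1]>150)&(P[...,1]<260); v,u=np.nonzero(m); Q=P[m]
print('cap',Q.mean(0),np.median(Q[:,2]),len(Q), atz('top',u,v,163.5).mean(0))
d0=np.load('pics/top0.npy'); 
g=cv2.cvtColor(t,cv2.COLOR_BGR2GRAY).astype(float)
vv,uu=np.mgrid[205:228,472:498]; W=atz('top',uu.ravel(),vv.ravel(),92)[:,:2]; gg=g[205:228,472:498].ravel()
r=np.linalg.norm(W-[545.5,-194.7],axis=1); hsv=cv2.cvtColor(t,cv2.COLOR_BGR2HSV)[205:228,472:498].reshape(-1,3)
k=(r<9.5)&(hsv[:,1]<90); w=np.clip(np.median(gg[k])-15-gg[k],0,None); mu=(W[k]*w[:,None]).sum(0)/w.sum()
C=((W[k]-mu).T*w)@(W[k]-mu)/w.sum(); e,V=np.linalg.eigh(C); print('slot',mu,np.degrees(np.arctan2(V[1,1],V[0,1]))%180,np.sqrt(e))
E
```

```text
t 21.6 tcp [371.82  54.85 278.45] yaw -40.94 tilt 0.1 F [ 0.8 -0.7  0.5] Tq [-0.011  0.025 -0.035] open 0.996 J [ 0.02 -0.01  2.03 -0.    1.12  0.74]
mm [17.16  6.9  -6.47] rad [0.0004 0.0003 0.0003]
shares [ 0.1144  0.046  -0.0431] [0.0009 0.0005 0.0007]
cap [639.13 213.07 163.87] 164.0280149806863 274 [639.2  213.12 163.5 ]
slot [ 545.7  -194.92] 60.64294476032846 [0.99 5.12]
```

View pics/t9.png

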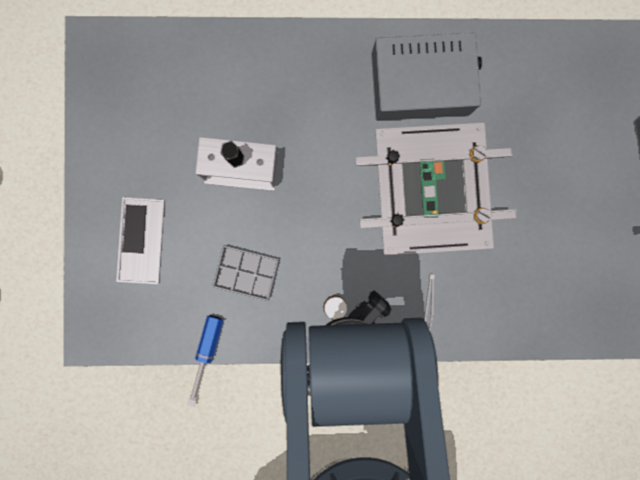

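View pics/t9c.png

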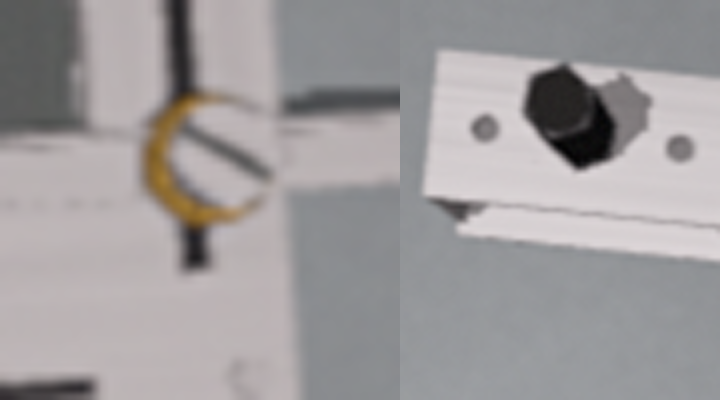

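The final top view shows:
- **Driver:** upright in the middle hole. Its cap is at (639.1, 213.1), height 164 mm, as at the start.
- **Slot:** turned to 60.6°.
- **Other items:** the jar, tweezers and phone frame are at their original pixels.

The arm is clear of everything, so I'm handing in.

```bash
python3 -c "
from station import order
print(order.hand_in())"
```

```text
the job is handed in; nothing more can be done
None
```

I tightened the near right-hand lock screw to its stop, put the black screwdriver back upright in the rack's middle hole, and handed the job in at about 21.7 s.

- **Seating:** I lined the blade up with the slot from the images, so it dropped straight in without any search turning. It met the slot's bottom at about 5 mm with about 5 N.
- **Tightening:** I turned the screw clockwise at about 0.15–0.23 N m until the torque rose to 0.30–0.33 N m. It held 0.30 N m with the arm at rest. A second push read 0.22–0.25 N m at first, which was ambiguous, and reached 0.30 only when turned a little further.
- **Turn check:** the slot moved from about 122° to 60.6°, or 1.07 rad. With the unknown start of 0–0.25 rad this fits the 1.2 rad stop, but the pictures alone don't prove it; the torque is the main evidence.
- **Return:** the handle touched the plate at the same height as when I gripped it. The cap was back within 1 mm, at (639, 213) and 164 mm high.
- **Other things:** the jar, tweezers and phone frame look unmoved by eye in the final top view. The arm was partly over the jar and tweezers, and I didn't measure them.

**Blue screwdriver moved:** the free-standing blue look-alike fell over during my first approach and now lies well away from where it stood, nearer the robot. My fingertips stayed about 70 mm above it and I felt no contact, so it seems to have toppled by itself, though I can't rule out other causes. I left it there.

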